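Eject a tested carrier from the bench test dock and rack it

ROBOT

A 7-joint arm with a two-finger parallel gripper is mounted at the origin on a cart in front of the work surface, level with it; the furniture and walls round the work are solid. World frame = base frame: x ahead of the robot, y to its left, z up, the work surface at z = 0. Lengths are in m, angles in rad, forces in N, time in s.
With the tool pointing down it reaches from about 0.4 to 0.875 m from the base axis. Payload 19.3 kg.
Tool frame: the origin (TCP) lies at the very end of the fingers, on their centre line; the grasp point (between the pads) lies bot.grasp_offset behind it (bot.grasp_offset is the distance from the TCP to the grasp point, in m); z points along the fingers, y is the direction in which the jaws open and shut (so a half turn about z gives the same grasp; the last joint's range is limited). The gripper opens to 85 mm and grips with 20 to 120 N. Pads are 22 mm wide; open, the fingers measure 114 mm over their backs; the gripper's body (76 mm by 85 mm) begins 54 mm behind the grasp point. The pads swing forward as they close: fully open they stand 13 mm farther back than shut.
Start: joints at [1.247, 0.521, -0.036, 1.599, 0.021, 1.021, -0.113], TCP at [0.157, -0.605, 0.231] pointing down, gripper open.
Joint ranges: [-2.91, 2.91], [-0.3, 2.13], [-1.5, 1.42], [0.17, 2.43], [-1.26, 4.41], [0.16, 1.93], [-2.52, 2.52]. Speed limits (rad/s): [1.89, 1.89, 2.39, 2.39, 3.01, 3.01, 3.01].

INTERFACE

Orientations are given as [roll, pitch, yaw] about the fixed x, y, z axes, in that order (R = Rz(yaw) Ry(pitch) Rx(roll)).
In Python, from workcell import bot gives the robot as it stands. The module is installed in compiled form; this text tells all that it offers.
- The arm moves only by the shell command python3 -m handwheel 'ROWS' [OPENING] [FORCE]. ROWS is JSON, a list of rows, each a list of 6 numbers: the shift along the tool's x, y, z as a fraction of full scale, then the turn, a rotation vector about the tool's x, y, z as a fraction of full scale. In form: [[x, y, z, rx, ry, rz], ...]. A call has 1 to 8 rows; each row shifts and turns the commanded pose from where the row before left it, along the tool's axes as they then stand; what a row does not reach is not made up. Full scale, the value 1, is 0.025 m for a shift and 360 degrees for a turn. A row lasts 1/8 s, in which the tool goes at most 62.5 mm and 10.7 degrees, less where a joint would pass 70% of its speed; a pose out of reach is approached as far as the arm can. A call with a number of a shift or a turn outside -1 to 1 is refused whole. A call with a gripper value outside its range is refused whole. OPENING is the closure, from -1 (fully open) to 1 (shut), set as the call begins (- or left out, the last holds). The fingers move at their own pace and stop on an object; FORCE is the grip in N (left out, the last holds). Time passes only in rows, so rows that do not move let the fingers close. It gives the time, the measured TCP pose, the force and the opening at its end, in the units of the state.
- bot.observe(): the state, without advancing time (a new reading comes with each control period).
- bot.grab_frame(name): name is "side" or "top" or "wrist"; returns a dict with "pixels" (400x640x3 uint8, blue, green, red), "vertical_fov" (degrees; the focal length in pixels is half the picture's height over the tangent of half this angle, whatever the lens; pixels are square), "cx", "cy" (the principal point, pixels), "R" (3x3) and "t" (3): a world point X has camera coordinates R X + t. Camera axes: x right, y down, z forward; pixel columns grow to the right and rows downward; lengths in m; the calibration is good to about 2 mm. A picture is of the moment at which its call begins. There is no depth.
- bot.job_done(): hands the job in, once; it reports no verdict.
Trained networks look in a picture, given as the dict that the camera call returned (one of the last four; its "shot" number tells which), for a name from the list of things; names that differ only in an ending like _2 or _b are one class to them, and where a whole thing is asked for, a point or a joint stands for the part that bears it (a point fixed in the world has none). Each returns a list of dicts, best first, with "score" (0 to 1); they miss things now and then, are a little off and sometimes report something else, mostly with a low value. They report only what shows in the picture. A call takes as long as a camera call.
- bot.trace(picture, thing): "region" (400x640 bool, what is visible of it) and "point" ([column, row] in pixels, amid what is visible of it).
The state is a dict: "clock": time; "qpos": joint angles; "qd": joint speeds; "joint_efforts": joint torques, N m; "position": TCP position; "tool_rot": TCP orientation; "force": force on the tool from outside, world axes, zero at the start; "moment": the same for the moment, N m; "grip_width": finger opening in m.
Only numpy, scipy, OpenCV 4.12 (cv2) and the standard library are available. Lean on these libraries where they do the work, as an engineer would, in place of code of your own. Each camera call takes 0.05 s, during which the arm holds its last target.

TASK

The device carrier in the sloping test dock has been tested. Swing the slot cover aside, press the ejector all the way down so that the carrier comes up, draw the carrier out and stand it upright in a free place of the wire rack, setting it down gently; then swing the cover fully back over the empty slot. Do not disturb the other carrier or the small things on the bench.

Things in the scene. Friction and masses are not known exactly. Their poses are not given: they have to be found in the camera images.
- dock: Bench test dock, a white wedge-shaped instrument 165 x 172 x 180 mm, fixed; origin on the table right under the centre of the slot mouth. At yaw 0 its sloping grey panel faces -x (the robot) and up: it rises away from the robot at 24 degrees, its normal leaning 24 degrees from vertical towards -x. The panel reaches 62 mm down and 62 mm up the slope from the slot.
- slot_mouth (a point): Centre of the slot mouth on the sloping panel, 155 mm above the table. Frame: x up the slope, y left along the slot, z straight out of the panel. The slot is 15 (x) by 79 mm (y), 104 mm deep along -z, with a bezel 2 mm high; leaf springs inside hold the carrier by friction (about 5 to 8 N along z) wherever it stands, also half out.
- ejector_cap (a point): Centre of the top of the ejector, a black ribbed cap 22 x 28 x 8 mm on a steel stem, 66 mm to the left (+y of the slot_mouth frame) of the slot's centre; at rest its top is 38 mm above the panel. Same axes as slot_mouth; it is pressed along -z of this frame.
- ejector (a joint): Travel of the ejector, 0 at rest to 0.028 m fully pressed. A spring (2.5 to 5.5 N) returns it; a rocker inside lifts the carrier as far as the cap goes down (10 to 15 N with the carrier in). The shut cover blocks the carrier and so the ejector.
- cover (a joint): Angle of the slot cover, 0 shut (lying along the slot) to 1.75 rad open (pointing up the slope): an aluminium strip 26 mm wide, reaching 101 mm from its pivot, 3 to 7 mm above the panel. It turns about z of the slot_mouth frame; opening carries the post from +y of that frame towards +x (up the slope). It is stiff and stays where it is left.
- cover_hinge (a point): Pivot of the cover, 56 mm to the right (-y of the slot_mouth frame) of the slot's centre, on the underside of the strip, 3 mm above the panel. Its z axis is the turning axis; its y axis points along the strip to the post.
- cover_post (a point): Centre of the top of the cover's black round post, 14 mm in diameter, which stands on the strip 80 mm from the pivot; its top is 40 mm above the panel, 33 mm above the strip. Axis along z of this frame.
- carrier: The tested carrier in the slot: an aluminium frame with a green board with one square chip and a black grip bar at the top, 12 (x) x 76 (y) x 105 mm (z), 0.12 kg; origin at the centre of its foot, z up its length. In the dock its z leans with the slot; seated, its top is 1 mm above the panel.
- carrier_top (a point): Centre of the carrier's top face, 105 mm above its foot; grip it across its 12 mm thickness (its x axis).
- rack: Wire rack, fixed: an aluminium plate 192 (x) x 100 (y) x 8 mm with three places in a row along x, 68 mm apart, each between two bent-wire hoops 18 mm apart inside, which from 48 mm above the table flare to 30 mm apart at their tops (64.5 mm). Lips 8 mm high along the plate's long sides leave 88 mm across y. Origin under the middle place, on the table.
- place_front (a point): Middle of the place nearest the robot, on top of the rack's plate (8 mm above the table); a carrier stands here with its thickness along the rack's x and its width along the rack's y. Free.
- place_middle (a point): The same for the middle place. Free.
- place_back (a point): The same for the place farthest from the robot; the other carrier stands in it.
- other_carrier: A carrier of the same make with two chips on its board, standing in the back place of the rack; origin at the centre of its foot. To be left alone.
- loupe: Black eye loupe, 38 mm in diameter and 35 mm high, standing on the table. Bystander.
- tweezers: Steel tweezers, 121 mm long and 9 mm high, lying on the table. Bystander.
- chip_box: Small white and black lidded chip box, 59 x 54 x 16 mm, on the table. Bystander.

How it is judged:
On the way, in this order (a step that is already met when the one before it is completed fails the run):
1. The cover is swung clear of the slot (at least 1.25 rad) with the carrier still down in the dock (value of joint cover above 1.25 rad and z of carrier_top in the frame of slot_mouth below 0.01 m), for 0.1 s.
2. The ejector is pressed down at least 24 mm and the carrier has come up at least 20 mm in its slot, not held by the fingers (value of joint ejector above 0.024 m and z of carrier_top in the frame of slot_mouth above 0.02 m and contact force between the fingers and carrier below 0.5 N), for 0.1 s.
3. The carrier is drawn right out of the dock (z of carrier in the frame of slot_mouth above 0.005 m), for 0.1 s.
At the end, for the whole second after the job is handed in: The carrier stands at rest in the front or middle place of the rack (foot within 7 mm along and 12 mm across the place, under 5 mm above the plate, leaning under 10 degrees, chips either way), the ejector is back up and the cover is over the slot again (within 0.15 rad of shut) (((x of carrier in the frame of place_front between -0.007 and 0.007 m and y of carrier in the frame of place_front between -0.012 and 0.012 m) or (x of carrier in the frame of place_middle between -0.007 and 0.007 m and y of carrier in the frame of place_middle between -0.012 and 0.012 m)) and height (world z) of carrier below 0.013 m and angle between carrier's own z axis and vertical below 0.17 rad and linear speed of carrier below 0.02 m/s and value of joint cover below 0.15 rad and value of joint ejector below 0.004 m); the robot touches nothing.
It fails at once if The other carrier is moved by more than 12 mm (distance of other_carrier from where it was at the start of the episode above 0.012 m).
It fails at once if The loupe, tweezers or chip box is moved by more than 25 mm (distance of any of loupe, tweezers, chip_box from where it was at the start of the episode above 0.025 m).
It fails at once if The carrier is struck or pressed on the rack with over 60 N (contact force between carrier and rack above 60 N).
It fails at once if The carrier is let go over the rack with its foot still more than 12 mm above the plate ((horizontal distance between carrier and place_front below 0.04 m or horizontal distance between carrier and place_middle below 0.04 m) and height (world z) of carrier above 0.02 m and angle between carrier's own z axis and vertical below 0.3 rad and contact force between the fingers and carrier below 0.2 N).
It also fails if it takes over 72 s, if anything falls off the work surface, if the arm or the gripper's body presses on something with over 40 N, if the wrist force passes 120 N, or if a joint passes its speed limit or range.

## Working session

There is one attempt and no reset: what is moved stays moved. The work goes in short steps, Python scripts to look and compute and a shell command to move; the robot and the scene stay as the last step left them, time stands still between calls to the robot, and variables do not carry over. Pictures are saved under pics/ and viewed, and the job is handed in when it is done.

```bash
mkdir -p pics; ls
python3 - <<'E'
from workcell import bot
import cv2
print(bot.observe(), bot.grasp_offset)
for n in ["side","top","wrist"]:
    f=bot.grab_frame(n); cv2.imwrite(f"pics/{n}0.png",f["pixels"])
    print(n,f["vertical_fov"],f["cx"],f["cy"],f["R"],f["t"],f["shot"])
    if n!="wrist":
        for th in ["dock","ejector_cap","cover_post","cover","rack","carrier","other_carrier","loupe","tweezers","chip_box"]:
            r=bot.trace(f,th)
            print(th,[(round(d["score"],2),[round(float(v)) for v in d["point"]],int(d["region"].sum())) for d in r[:2]])
E
```

```text
pics
{'clock': 0.0, 'qpos': array([ 1.24684858,  0.521989  , -0.03633198,  1.59998903,  0.02120672,
        1.02110203, -0.11279018]), 'qd': array([ 8.66908915e-04,  1.84971207e-04, -2.42216384e-04,  1.03274240e-03,
       -4.00308294e-05, -4.75252141e-04,  2.02614422e-04]), 'joint_efforts': array([-1.75153004e-04, -9.27128720e+01,  1.98004268e+00, -3.69937384e+01,
        1.78249466e-02,  8.26110248e-03, -6.61084891e-05]), 'position': array([ 0.15677898, -0.60467723,  0.23074807]), 'tool_rot': array([-3.14049353e+00,  8.19608358e-05,  2.53754782e-01]), 'force': array([0.18214825, 0.15616119, 0.69541405]), 'moment': array([-0.02690781,  0.02005595, -0.03334722]), 'grip_width': 0.08551877177401675} 0.0187
side 44.32513460650003 314.44848200946325 202.23845544593908 [[-0.99158907 -0.12899681 -0.01053328]
 [-0.08009874  0.67556167 -0.73293972]
 [ 0.10166276 -0.72593131 -0.68021204]] [0.52304209 0.13786101 1.12226087] 1
dock [(0.32, [300, 301], 3590)]
ejector_cap [(0.49, [319, 167], 130)]
cover_post [(0.74, [319, 154], 248)]
cover [(0.63, [318, 151], 253)]
rack [(0.98, [302, 304], 3502)]
[... 277 characters left out ...]
 [-0.98953387  0.0051992  -0.14420708]
 [ 0.1440956  -0.0176704  -0.98940599]] [-0.01335619  0.54216781  0.89273157] 2
dock [(0.58, [369, 185], 6792)]
ejector_cap [(0.51, [350, 198], 132)]
cover_post [(0.95, [380, 192], 592), (0.57, [248, 167], 461)]
cover [(0.8, [383, 195], 577)]
rack [(0.91, [247, 203], 2613)]
carrier []
other_carrier [(0.71, [251, 168], 419)]
loupe [(0.64, [298, 258], 153)]
tweezers []
chip_box [(0.85, [230, 266], 519)]
wrist 61.250770414372916 321.29520001545194 199.88095263437978 [[ 2.51003957e-01 -9.67985751e-01 -7.73663892e-04]
 [-9.32403451e-01 -2.41991830e-01  2.68446938e-01]
 [-2.60040032e-01 -6.66598768e-02 -9.63294162e-01]] [-0.62519152 -0.03540647  0.38001773] 3
```

Run:
```python
import cv2
for n,(x0,y0,x1,y1) in {"side":(230,100,430,350),"top":(200,110,440,290)}.items():
    im=cv2.imread(f"pics/{n}0.png")[y0:y1,x0:x1]
    s=min(800/(x1-x0),600/(y1-y0)); cv2.imwrite(f"pics/{n}0c.png",cv2.resize(im,None,fx=s,fy=s,interpolation=cv2.INTER_CUBIC)); print(s)
```

```text
2.4
3.3333333333333335
```

View pics/side0.png

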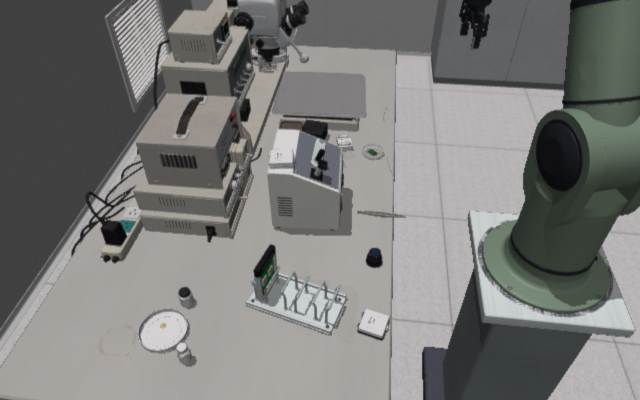

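View pics/top0.png

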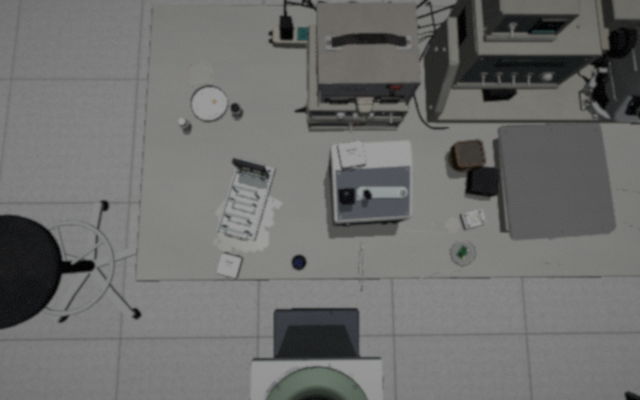

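View pics/side0c.png

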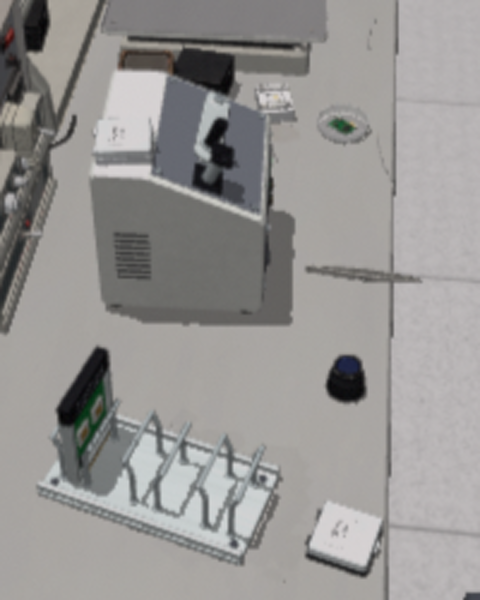

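View pics/top0c.png

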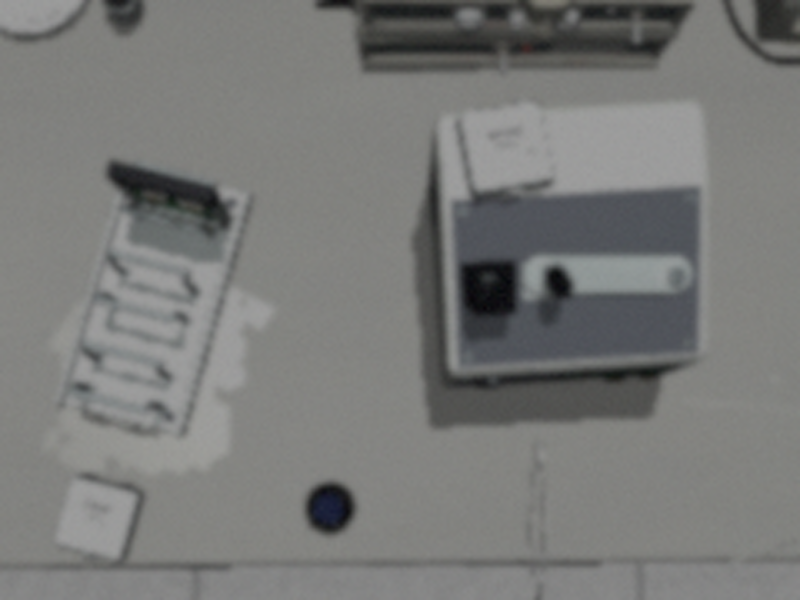

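Scene is clear: dock centred near the top view (370,190), cap at about (348,196), post at (367,195), rack at (247,203) with other carrier at its far end, loupe (299,262), chip box (229,265). I'll zoom in to take fit points.

Run:
```python
import cv2
for n,k,(x0,y0,x1,y1) in [("side","d",(265,120,355,190)),("top","d",(325,135,420,230)),("side","r",(240,240,355,335)),("top","r",(210,150,285,250))]:
    im=cv2.imread(f"pics/{n}0.png")[y0:y1,x0:x1]
    s=int(min(800/(x1-x0),600/(y1-y0))); o=cv2.resize(im,None,fx=s,fy=s,interpolation=cv2.INTER_CUBIC)
    o=cv2.convertScaleAbs(o,alpha=1.3)
    for c in range(x0+(-x0)%10,x1,10):
        cv2.line(o,((c-x0)*s+s//2,0),((c-x0)*s+s//2,6),(0,0,255),1); cv2.putText(o,str(c),((c-x0)*s,16),0,.4,(0,0,255),1)
    for c in range(y0+(-y0)%10,y1,10):
        cv2.line(o,(0,(c-y0)*s+s//2),(6,(c-y0)*s+s//2),(0,0,255),1); cv2.putText(o,str(c),(8,(c-y0)*s+s//2+4),0,.4,(0,0,255),1)
    cv2.imwrite(f"pics/{n}0{k}.png",o); print(s)
```

```text
8
6
6
6
```

View pics/side0d.png

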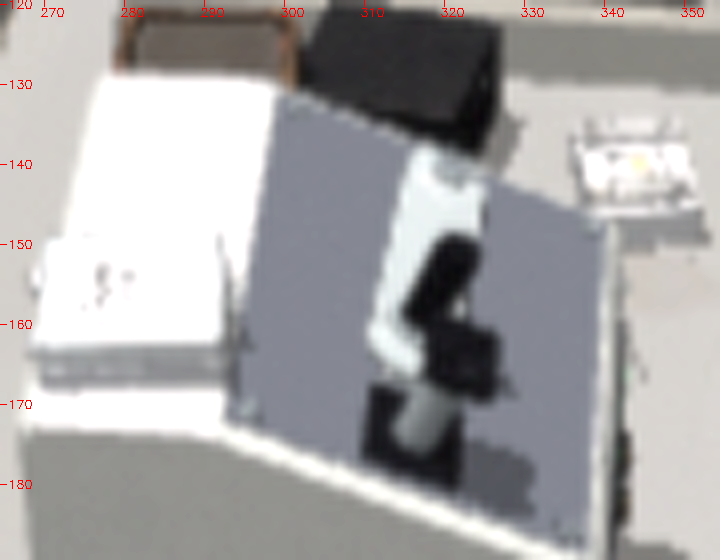

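View pics/top0d.png

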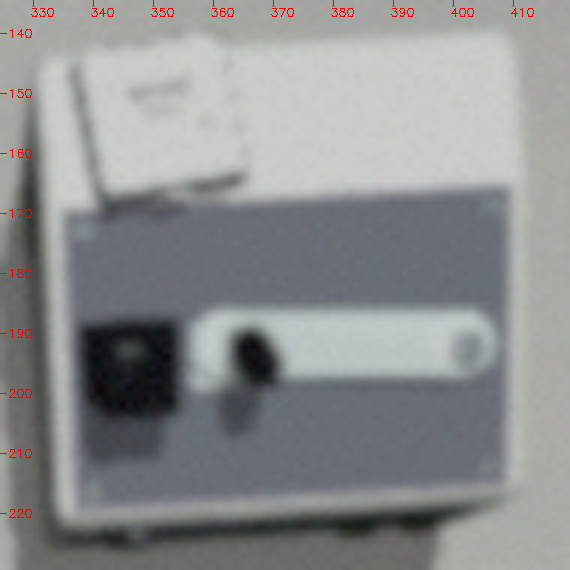

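View pics/side0r.png

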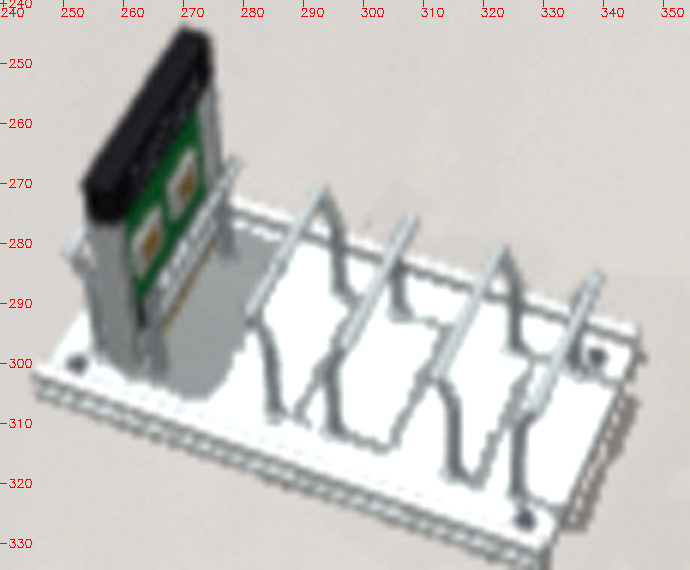

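View pics/top0r.png

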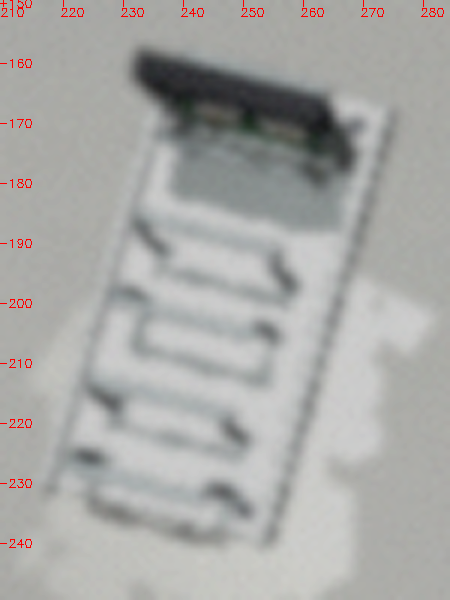

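```bash
cat > h.py <<'E'
import numpy as np, cv2
from scipy.optimize import least_squares
from scipy.spatial.transform import Rotation as Ro
def proj(f,X):
    X=np.atleast_2d(X); c=X@np.array(f["R"]).T+np.array(f["t"]); fl=200/np.tan(np.radians(f["vertical_fov"])/2)
    return np.c_[fl*c[:,0]/c[:,2]+f["cx"],fl*c[:,1]/c[:,2]+f["cy"]]
def ray(f,uv):
    fl=200/np.tan(np.radians(f["vertical_fov"])/2); R=np.array(f["R"]);
    d=R.T@np.array([(uv[0]-f["cx"])/fl,(uv[1]-f["cy"])/fl,1]); return -R.T@np.array(f["t"]),d
def onz(f,uv,z):
    c,d=ray(f,uv); return c+d*(z-c[2])/d[2]
def tri(obs):
    A=np.zeros((3,3));b=np.zeros(3)
    for f,uv in obs:
        c,d=ray(f,uv); d=d/np.linalg.norm(d); P=np.eye(3)-np.outer(d,d);A+=P;b+=P@c
    return np.linalg.solve(A,b)
def mouth(x,y,yaw):
    R=Ro.from_euler('z',yaw).as_matrix()@Ro.from_euler('y',-np.radians(24)).as_matrix()
    return R,np.array([x,y,.155])
E
cat > fit.py <<'E'
from h import *
from workcell import bot
S=bot.grab_frame("side");T=bot.grab_frame("top")
print("cams",ray(S,(0,0))[0],ray(T,(0,0))[0])
w=.076
def pts(p):
    x,y,yaw,ca,w=p; R,o=mouth(x,y,yaw)
    h=np.array([0,-.056,0]); a=np.array([np.sin(ca),np.cos(ca),0])
    L={'TL':[.062,w,0],'TR':[.062,-w,0],'BR':[-.062,-w,0],'BL':[-.062,w,0],'cap':[0,.066,.038],'post':h+.08*a+[0,0,.04],'hinge':h+[0,0,.007]}
    return {k:R@np.array(v)+o for k,v in L.items()}
ob=[(T,'TL',334.5,169.5),(T,'TR',408,165.5),(T,'BR',407.5,213),(T,'BL',337,219.5),(T,'cap',345.7,195.5),(T,'post',367.5,196),(T,'hinge',401,193),
(S,'TR',299,130),(S,'TL',293,172),(S,'BR',341,147),(S,'BL',338,189),(S,'cap',323,164),(S,'post',321,151),(S,'hinge',320,140)]
def res(p):
    P=pts(p); return np.concatenate([proj(f,P[k])[0]-[u,v] for f,k,u,v in ob])
r=least_squares(res,[.55,-.08,0,0,.076],loss='soft_l1')
print("dock",r.x.round(4)); 
for o,e in zip(ob,res(r.x).reshape(-1,2)): print(o[1],e.round(1))
# rack
def rp(p):
    x,y,yaw=p;R=Ro.from_euler('z',yaw).as_matrix();o=np.array([x,y,0])
    L={}
    for i,sx in enumerate((-.096,.096)):
        for j,sy in enumerate((-.05,.05)): L[f'c{i}{j}']=[sx,sy,.016]   # plate corners, lip top
    return {k:R@np.array(v)+o for k,v in L.items()}
# i:0 front,1 back ; j:0 right,1 left
obr=[(T,'c11',237,160),(T,'c10',272.5,169),(T,'c00',253.5,239.5),(T,'c01',217.5,231),
 (S,'c00',343,295),(S,'c01',329,331),(S,'c11',244,301.5)]
def resr(p):
    P=rp(p); return np.concatenate([proj(f,P[k])[0]-[u,v] for f,k,u,v in obr])
r=least_squares(resr,[.5,.2,-.2],loss='soft_l1'); print("rack",r.x.round(4))
for o,e in zip(obr,resr(r.x).reshape(-1,2)): print(o[1],e.round(1))
R=Ro.from_euler('z',r.x[2]).as_matrix()
for k,u in (('front',-.068),('mid',0),('back',.068)): print(k,(R@[u,0,0]+[r.x[0],r.x[1],.008]).round(4))
print("loupe",onz(T,(298.5,262),.02),"tweez",onz(T,(360,245),0),onz(T,(361.5,290),0),"box",onz(T,(229,265),.01))
E
python3 fit.py
```

```text
cams [0.41559316 0.78902144 0.86992851] [ 4.07751981e-01 -3.97841878e-04  9.61681935e-01]
dock [ 0.5344 -0.125   0.0676  0.087   0.0799]
TL [ 1.  -2.2]
TR [ 2.4 -3.4]
BR [2.8 4.2]
BL [1.5 3.1]
cap [-0.4  4.4]
post [-1.8 -0.6]
hinge [-0.8 -1.2]
TR [-2.6 -0.1]
TL [-2.9 -0.9]
BR [1.  0.8]
BL [2.6 0.8]
cap [-0.2  0.8]
post [0.3 0.5]
hinge [0.1 2.6]
rack [ 0.5445  0.1778 -0.2591]
c11 [ 0.1 -2.8]
c10 [ 2.3 -2.1]
c00 [0.6 0.7]
c01 [-2.2 -0.9]
c00 [ 3.3 -1. ]
c01 [0.5 1.1]
c11 [0.1 0.8]
front [0.4788 0.1953 0.008 ]
mid [0.5445 0.1778 0.008 ]
back [0.6103 0.1604 0.008 ]
loupe [0.38481345 0.04396456 0.02      ] tweez [ 0.42544512 -0.11035883  0.        ] [ 0.31442455 -0.11166804  0.        ] box [0.37865647 0.21585081 0.01      ]
```

```bash
python3 -m handwheel '[[0.87,-0.92,-0.5,0,0,0],[0.87,-0.92,-0.5,0,0,0],[0.87,-0.92,-0.5,0,0,0],[0.87,-0.92,-0.5,0,0,0],[0.87,-0.92,-0.5,0,0,0],[0.87,-0.92,-0.5,0,0,0],[0.87,-0.92,-0.5,0,0,0],[0.87,-0.92,-0.5,0,0,0]]'; python3 -c "
from workcell import bot
print(bot.observe()['qpos'].round(3))"
```

```text
clock: 2.25
position: [0.2795, -0.3822, 0.3318]
tool_rot: [3.141, -0.0, 0.254]
force: [-0.3, 0.5, 0.4]
grip_width: 0.0852
[ 0.93   0.176 -0.134  1.842  0.026  1.125 -0.531]
```

```bash
cat >> h.py <<'E'
from scipy.linalg import logm,expm
def cur(bot):
    s=bot.observe(); return Ro.from_euler('xyz',s["tool_rot"]).as_matrix(), s["position"], s
def rows(bot,R1,p1,rotonly=False):
    """print number of rows and per-row numbers: constant body twist"""
    R0,p0,_=cur(bot); A=np.eye(4);A[:3,:3]=R0.T@R1;A[:3,3]=R0.T@(np.array(p1)-p0)
    L=np.real(logm(A)); w=np.array([L[2,1],L[0,2],L[1,0]]); v=L[:3,3]
    n=int(np.ceil(max(np.abs(v).max()/.025,np.linalg.norm(w)/np.radians(10.5),1)))
    print("straight tool shift mm",(A[:3,3]*1000).round(1),"turn deg",np.degrees(w).round(1))
    print("rows",n,"each",(v/n/.025).round(3),(w/n/(2*np.pi)).round(4))
def toolR_panel(yaw):
    R,_=mouth(0,0,yaw); return np.c_[R[:,1],R[:,0],-R[:,2]]
E
python3 - <<'E'
from h import *; from workcell import bot
R=toolR_panel(.05); m=np.array([.54,-.13,.155]); print(R.round(2))
# camera offset in tool frame
R0,p0,_=cur(bot); f=bot.grab_frame("wrist"); c=ray(f,(0,0))[0]; print("cam in tool",R0.T@(c-p0), "cam R",(np.array(f["R"])@R0).round(3))
t=m-R[:,2]*.20-R[:,0]*.0; print(t); rows(bot,R,t)
E
```

```text
[[-0.05  0.91  0.41]
 [ 1.    0.05  0.02]
 [ 0.    0.41 -0.91]]
cam in tool [ 0.06790362  0.00049087 -0.14380812] cam R [[-0.     1.     0.001]
 [-0.963  0.    -0.268]
 [-0.268 -0.001  0.963]]
[ 0.45875433 -0.13406567  0.33770909]
straight tool shift mm [ 233.4 -192.4   -4.1] turn deg [-20.   16.3 -76.9]
rows 14 each [ 0.933 -0.014  0.032] [-0.004   0.0032 -0.0153]
```

```bash
python3 -m handwheel '[[0.93,-0.01,0.03,-0.004,0.0032,-0.0153],[0.93,-0.01,0.03,-0.004,0.0032,-0.0153],[0.93,-0.01,0.03,-0.004,0.0032,-0.0153],[0.93,-0.01,0.03,-0.004,0.0032,-0.0153],[0.93,-0.01,0.03,-0.004,0.0032,-0.0153],[0.93,-0.01,0.03,-0.004,0.0032,-0.0153],[0.93,-0.01,0.03,-0.004,0.0032,-0.0153]]'; python3 -m handwheel '[[0.93,-0.01,0.03,-0.004,0.0032,-0.0153],[0.93,-0.01,0.03,-0.004,0.0032,-0.0153],[0.93,-0.01,0.03,-0.004,0.0032,-0.0153],[0.93,-0.01,0.03,-0.004,0.0032,-0.0153],[0.93,-0.01,0.03,-0.004,0.0032,-0.0153],[0.93,-0.01,0.03,-0.004,0.0032,-0.0153],[0.93,-0.01,0.03,-0.004,0.0032,-0.0153]]' 0.3
python3 - <<'E'
from h import *; from workcell import bot
print(bot.observe()["qpos"].round(2))
f=bot.grab_frame("wrist"); cv2.imwrite("pics/w1.png",f["pixels"])
for th in ["ejector_cap","cover_post","cover"]:
    print(th,[(round(d["score"],2),np.round(d["point"],1)) for d in bot.trace(f,th)])
E
```

```text
clock: 3.18
position: [0.4156, -0.2988, 0.333]
tool_rot: [2.931, -0.073, 0.94]
force: [0.7, -0.8, 0.5]
grip_width: 0.0854
clock: 4.05
position: [0.4683, -0.148, 0.3359]
tool_rot: [2.724, 0.005, 1.623]
force: [0.4, 0.7, 0.3]
grip_width: 0.0296
[ 0.78  0.03 -0.51  2.08 -0.19  0.65  0.45]
ejector_cap [(0.7, array([305.1,  89.2]))]
cover_post [(0.6, array([312.8, 170.3]))]
cover [(0.96, array([309.2, 167.9]))]
```

View pics/w1.png

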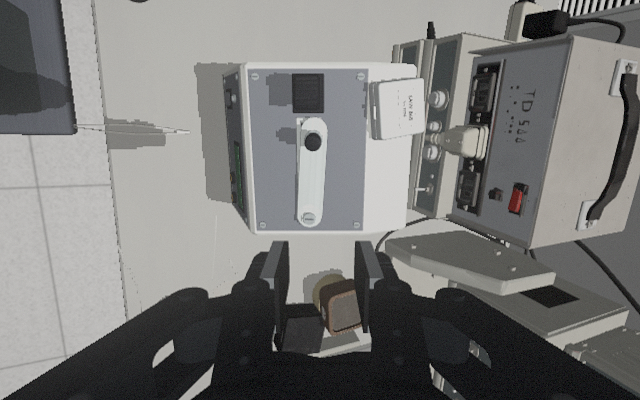

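```bash
cat > zoom.py <<'E'
import sys,cv2
src,dst,x0,y0,x1,y1=sys.argv[1:3]+[int(v) for v in sys.argv[3:7]] if False else (sys.argv[1],sys.argv[2],*map(int,sys.argv[3:7]))
im=cv2.imread(src)[y0:y1,x0:x1]; s=int(min(800/(x1-x0),600/(y1-y0)))
o=cv2.convertScaleAbs(cv2.resize(im,None,fx=s,fy=s,interpolation=cv2.INTER_CUBIC),alpha=1.2)
for c in range(x0+(-x0)%10,x1,10):
    cv2.line(o,((c-x0)*s+s//2,0),((c-x0)*s+s//2,6),(0,0,255),1); cv2.putText(o,str(c),((c-x0)*s-6,16),0,.35,(0,0,255),1)
for c in range(y0+(-y0)%10,y1,10):
    cv2.line(o,(0,(c-y0)*s+s//2),(6,(c-y0)*s+s//2),(0,0,255),1); cv2.putText(o,str(c),(8,(c-y0)*s+s//2+4),0,.35,(0,0,255),1)
cv2.imwrite(dst,o)
E
python3 zoom.py pics/w1.png pics/w1z.png 230 50 420 250
```

```text
(no output)
```

View pics/w1z.png

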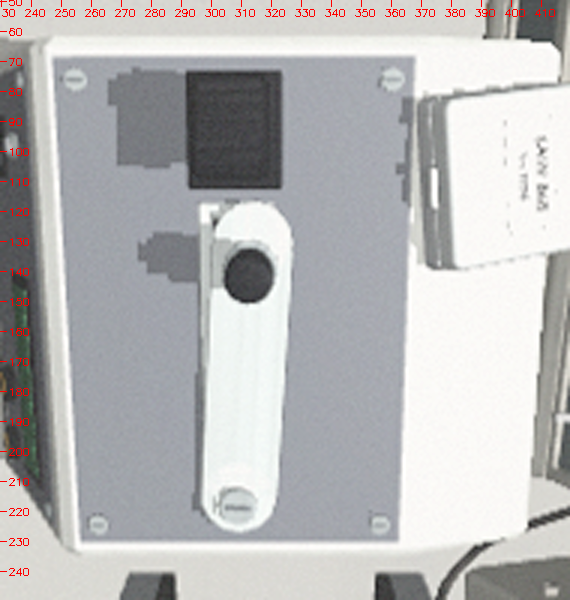

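```bash
cat > fit2.py <<'E'
from h import *
from workcell import bot
W=bot.grab_frame("wrist")
def pts(p):
    x,y,yaw,ca,w,hx=p; R,o=mouth(x,y,yaw)
    h=np.array([0,-.056,0]); a=np.array([np.sin(ca),np.cos(ca),0])
    L={'TL':[hx,w,0],'TR':[hx,-w,0],'BR':[-hx,-w,0],'BL':[-hx,w,0],'cap':[0,.066,.038],'post':h+.08*a+[0,0,.04],'hinge':h+[0,0,.008]}
    return {k:R@np.array(v)+o for k,v in L.items()}
ob=[(W,'TL',368.3,69),(W,'BL',248,69),(W,'BR',256,231),(W,'TR',363,230.3),(W,'cap',308,93),(W,'post',312.5,141.5),(W,'hinge',309,219)]
def res(p):
    P=pts(p); return np.concatenate([proj(f,P[k])[0]-[u,v] for f,k,u,v in ob])
r=least_squares(res,[.54,-.12,0.05,0,.076,.062],loss='soft_l1')
print("dock",r.x.round(4)); 
for o,e in zip(ob,res(r.x).reshape(-1,2)): print(o[1],e.round(1))
E
python3 fit2.py
```

```text
dock [ 0.5345 -0.1282  0.0467  0.0585  0.0813  0.0565]
TL [0.6 1.2]
BL [-0.1  1. ]
BR [0.6 2.1]
TR [-0.2  3.1]
cap [-1.2 -7.8]
post [ 0.1 -5.1]
hinge [ 0.2 -6.1]
```

```bash
sed -e 's/x,y,yaw,ca,w,hx=p/x,y,yaw,ca,w,hx,oy,ox=p/' -e "s/'TL':\[hx,w,0\],'TR':\[hx,-w,0\],'BR':\[-hx,-w,0\],'BL':\[-hx,w,0\]/'TL':[ox+hx,oy+w,0],'TR':[ox+hx,oy-w,0],'BR':[ox-hx,oy-w,0],'BL':[ox-hx,oy+w,0]/" -e 's/.076,.062\]/.076,.062,0,0]/' fit2.py > fit3.py; python3 fit3.py
```

```text
dock [ 0.5353 -0.1343  0.0455  0.0505  0.0804  0.0564  0.0079 -0.0007]
TL [0.4 0.2]
BL [-0.2 -0.1]
BR [ 0.3 -0.5]
TR [-0.4  0.5]
cap [-0.5 -0.4]
post [-0.   1.7]
hinge [ 0.7 -0.7]
```

```bash
cat >> h.py <<'E'
DX,DY,DYAW=.5353,-.1343,.0455
def P(x,y,z):
    R,o=mouth(DX,DY,DYAW); return R@np.array([x,y,z])+o
def inpanel(bot):
    R,o=mouth(DX,DY,DYAW); return R.T@(bot.observe()["position"]-o)
TR=toolR_panel(DYAW)
E
python3 - <<'E'
from h import *; from workcell import bot
print("in panel",inpanel(bot).round(4)); rows(bot,TR,P(.08*np.sin(.05),.0245,.065))
E
```

```text
in panel [ 0.0118 -0.012   0.1928]
straight tool shift mm [ 36.8  -7.4 127.7] turn deg [-0.1  0.1  0.2]
rows 6 each [ 0.244 -0.051  0.851] [-0.0001  0.0001  0.0001]
```

```bash
python3 -m handwheel '[[0.25,-0.05,0.85,0,0,0],[0.25,-0.05,0.85,0,0,0],[0.25,-0.05,0.85,0,0,0],[0.25,-0.05,0.85,0,0,0],[0.25,-0.05,0.85,0,0,0],[0.25,-0.05,0.85,0,0,0.0006],[0,0,0,0,0,0]]'
python3 - <<'E'
from h import *; from workcell import bot
f=bot.grab_frame("wrist"); cv2.imwrite("pics/w2.png",f["pixels"])
print(inpanel(bot).round(4)); rows(bot,TR,P(.08*np.sin(.05),.0245,.013))
E
```

```text
clock: 5.22
position: [0.5109, -0.109, 0.2148]
tool_rot: [2.727, 0.001, 1.617]
force: [0.2, 0.7, -0.6]
grip_width: 0.0298
[0.0036 0.026  0.0649]
straight tool shift mm [-1.5  0.6 51.9] turn deg [-0.2  0.1  0.1]
rows 3 each [-0.02   0.007  0.692] [-0.0002  0.0001  0.    ]
```

View pics/w2.png

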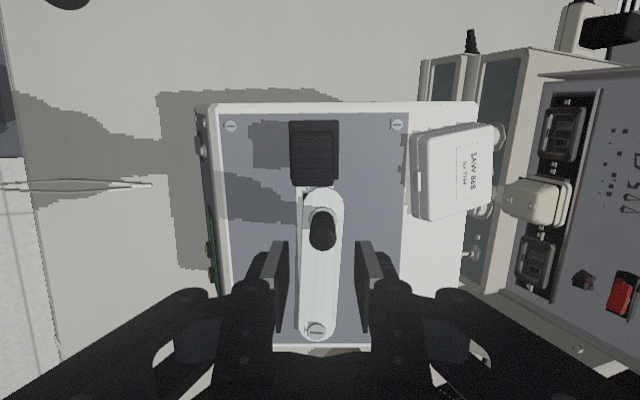

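Post top at about (323,240), midway between the finger pads (285 and 360). Descend and grip.

```bash
python3 -m handwheel '[[-0.02,0.01,0.69,0,0,0],[-0.02,0.01,0.69,0,0,0],[-0.02,0.01,0.69,0,0,0],[0,0,0,0,0,0]]'; python3 -m handwheel '[[0,0,0,0,0,0],[0,0,0,0,0,0],[0,0,0,0,0,0],[0,0,0,0,0,0]]' 1 30
python3 - <<'E'
from h import *; from workcell import bot
f=bot.grab_frame("wrist"); cv2.imwrite("pics/w3.png",f["pixels"])
p=inpanel(bot);print(p.round(4))
h=np.array([0,-.056]); d=p[:2]-h; a0=np.arctan2(d[0],d[1]); print(a0,np.hypot(*d))
r=.08
A=np.linspace(0.05,1.65,13)
X=np.c_[r*np.sin(A),r*np.cos(A)]
for q in np.diff(X,axis=0): print("tool x,y rows",(q[1]/.025).round(2),(q[0]/.025).round(2))
E
```

```text
clock: 5.78
position: [0.5327, -0.1104, 0.169]
tool_rot: [2.726, 0.002, 1.616]
force: [-0.2, 0.4, 1.1]
grip_width: 0.0301
clock: 6.28
position: [0.5328, -0.1103, 0.1698]
tool_rot: [2.724, 0.003, 1.616]
force: [-5.8, 0.1, 10.0]
grip_width: 0.0129
[0.0048 0.0241 0.0141]
0.05998649123047417 0.08021772008857642
tool x,y rows -0.05 0.42
tool x,y rows -0.11 0.41
tool x,y rows -0.16 0.4
tool x,y rows -0.21 0.37
tool x,y rows -0.26 0.34
tool x,y rows -0.3 0.3
tool x,y rows -0.34 0.26
tool x,y rows -0.37 0.21
tool x,y rows -0.39 0.16
tool x,y rows -0.41 0.11
tool x,y rows -0.42 0.05
tool x,y rows -0.43 -0.01
```

View pics/w3.png

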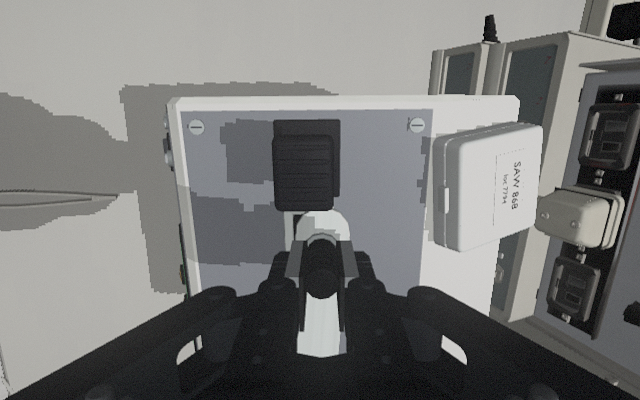

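Post held (12.9 mm). Fingertips lightly touch the strip (10 N), so I lift 2 mm while swinging.

```bash
python3 -m handwheel '[[0,0,-0.1,0,0,0],[-0.05,0.42,0,0,0,0],[-0.11,0.41,0,0,0,0],[-0.16,0.4,0,0,0,0],[-0.21,0.37,0,0,0,0],[-0.26,0.34,0,0,0,0],[-0.3,0.3,0,0,0,0]]'
python3 - <<'E'
from h import *; from workcell import bot
p=inpanel(bot);d=p[:2]-[0,-.056];print(p.round(4),np.arctan2(*d),np.hypot(*d),bot.observe()["force"])
E
```

```text
clock: 7.2
position: [0.5847, -0.1352, 0.1944]
tool_rot: [2.725, 0.002, 1.617]
force: [-2.2, 2.0, -4.4]
grip_width: 0.0127
[ 0.0611 -0.0032  0.0159] 0.857620959693656 0.08073244620512972 [-2.24833477  1.99931304 -4.44100865]
```

```bash
python3 -m handwheel '[[-0.34,0.26,0,0,0,0],[-0.37,0.21,0,0,0,0],[-0.39,0.16,0,0,0,0],[-0.41,0.11,0,0,0,0],[-0.42,0.05,0,0,0,0],[-0.43,-0.01,0,0,0,0],[0,0,0,0,0,0]]'
python3 - <<'E'
from h import *; from workcell import bot
p=inpanel(bot);d=p[:2]-[0,-.056];print(p.round(4),np.arctan2(*d),np.hypot(*d),bot.observe()["force"])
f=bot.grab_frame("wrist"); cv2.imwrite("pics/w4.png",f["pixels"])
E
```

```text
clock: 8.07
position: [0.6033, -0.1942, 0.2012]
tool_rot: [2.728, 0.002, 1.615]
force: [-7.8, 1.3, -1.5]
grip_width: 0.0128
[ 0.0784 -0.0629  0.0156] 1.6586860775449135 0.07867209214527533 [-7.8202687   1.33174569 -1.48975492]
```

View pics/w4.png

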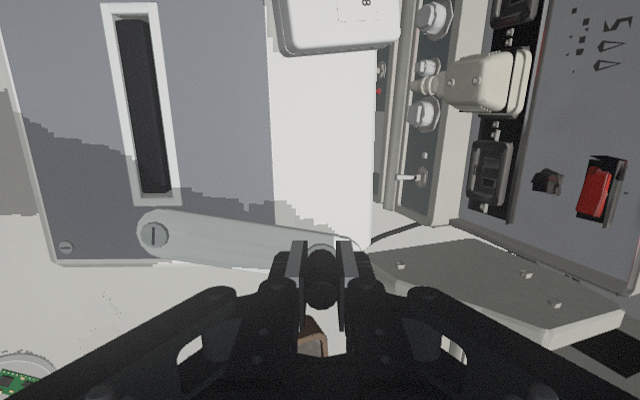

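Cover is open (≈1.66 rad), the slot with the carrier's black bar visible at (145,100). Release and retreat.

```bash
python3 -m handwheel '[[0,0,0,0,0,0],[0,0,0,0,0,0],[0,0,-0.6,0,0,0],[0,0,-0.8,0,0,0],[0,0,-0.8,0,0,0],[0,0,-0.8,0,0,0]]' 0.3
python3 - <<'E'
from h import *; from workcell import bot
print(inpanel(bot).round(4)); rows(bot,TR,P(0,.066,.06))
f=bot.grab_frame("wrist"); cv2.imwrite("pics/w5.png",f["pixels"])
E
```

```text
clock: 8.88
position: [0.5738, -0.1944, 0.2725]
tool_rot: [2.724, 0.003, 1.616]
force: [0.5, 0.4, -0.1]
grip_width: 0.0302
[ 0.0804 -0.0618  0.0928]
straight tool shift mm [127.9 -80.2  32.6] turn deg [-0.1  0.1  0.1]
rows 6 each [ 0.852 -0.535  0.218] [-0.      0.0001  0.    ]
```

View pics/w5.png

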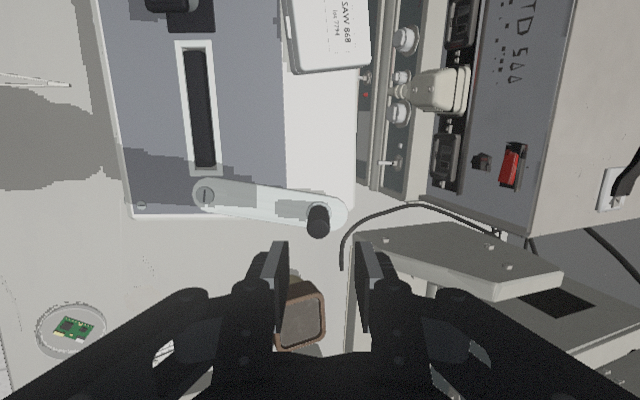

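```bash
python3 - <<'E'
from h import *; from workcell import bot
f=bot.grab_frame("wrist")
for c in [(.006,.038),(-.006,.038),(.006,-.038),(-.006,-.038)]: print(c,proj(f,P(*c,.001)).round(1))
E
python3 zoom.py pics/w5.png pics/w5z.png 150 20 260 200
```

```text
(0.006, 0.038) [[204.8  53.2]]
(-0.006, 0.038) [[186.4  53.1]]
(0.006, -0.038) [[214.7 168.7]]
(-0.006, -0.038) [[197.8 168.6]]
```

View pics/w5z.png

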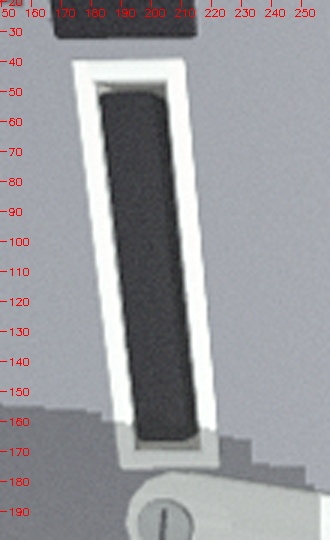

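```bash
python3 -m handwheel '[[0.85,-0.53,0.1,0,0,0],[0.85,-0.53,0.1,0,0,0],[0.85,-0.53,0.2,0,0,0],[0.85,-0.53,0.3,0,0,0],[0.85,-0.53,0.3,0,0,0],[0.85,-0.53,0.3,0,0,0],[0,0,0,0,0,0]]' 1
python3 - <<'E'
from h import *; from workcell import bot
print(inpanel(bot).round(4)); rows(bot,TR,P(0,.066,.06))
f=bot.grab_frame("wrist"); cv2.imwrite("pics/w6.png",f["pixels"])
E
```

```text
clock: 9.85
position: [0.5082, -0.0682, 0.2079]
tool_rot: [2.726, 0.002, 1.619]
force: [-0.1, -0.9, 0.1]
grip_width: 0.0
[-0.0005  0.0673  0.0581]
straight tool shift mm [-1.3  0.5 -1.9] turn deg [-0.2  0.   0.2]
rows 1 each [-0.05   0.019 -0.077] [-0.0006  0.0001  0.0006]
```

View pics/w6.png

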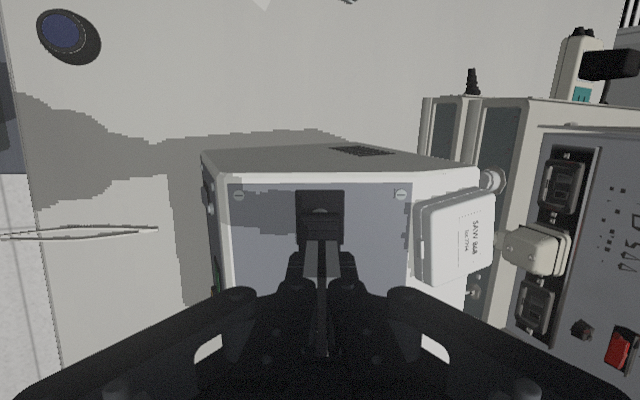

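Slot prediction agrees within ~1.5 mm; the shut fingers are aligned with the cap. Press.

```bash
python3 -m handwheel '[[-0.05,0.02,0.5,0,0,0],[0,0,0.4,0,0,0],[0,0,0.35,0,0,0],[0,0,0.3,0,0,0],[0,0,0.3,0,0,0],[0,0,0,0,0,0]]'
python3 - <<'E'
from h import *; from workcell import bot
print(inpanel(bot).round(4))
f=bot.grab_frame("wrist"); cv2.imwrite("pics/w7.png",f["pixels"])
E
```

```text
clock: 10.65
position: [0.529, -0.0709, 0.1658]
tool_rot: [2.725, 0.002, 1.616]
force: [-0.7, -4.0, 5.1]
grip_width: -0.0002
[0.0012 0.0637 0.0113]
```

View pics/w7.png

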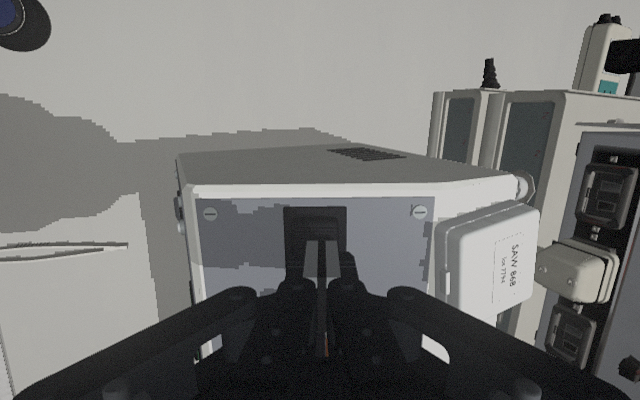

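```bash
python3 - <<'E'
from h import *; from workcell import bot
for n in("side","top"):
    f=bot.grab_frame(n); cv2.imwrite(f"pics/{n}8.png",f["pixels"])
    for k,q in dict(cap=(0,.066,.010),car0=(0,.038,.029),car1=(0,-.038,.029)).items(): print(n,k,proj(f,P(*q)).round(1))
print(bot.observe()["force"],inpanel(bot).round(4))
E
python3 zoom.py pics/side8.png pics/side8z.png 255 90 375 190; python3 zoom.py pics/top8.png pics/top8z.png 315 130 425 230
```

```text
side cap [[317.3 170.9]]
side car0 [[321.5 157.4]]
side car1 [[323.9 138. ]]
top cap [[348.2 195.2]]
top car0 [[362.4 196.9]]
top car1 [[398.6 195.1]]
[-1.37258483 -3.56752352  5.88125804] [0.0013 0.0636 0.0115]
```

View pics/side8z.png

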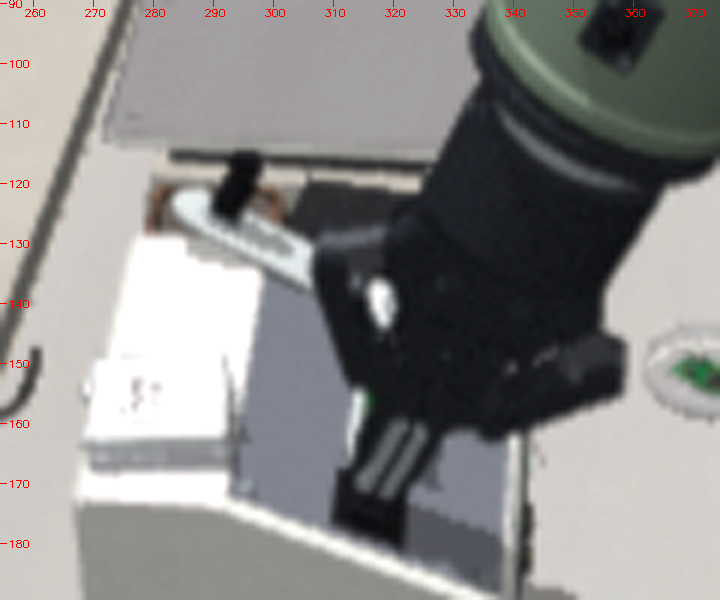

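View pics/top8z.png

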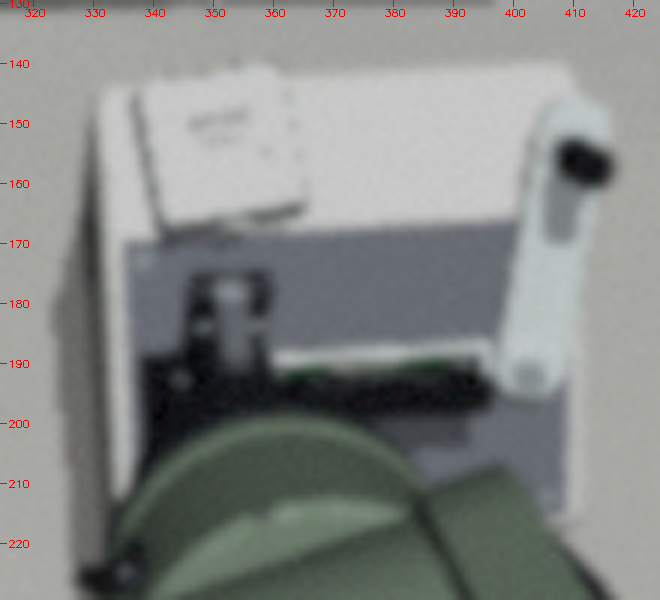

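Carrier is clearly up (dark bar with green strip, top view (360–395,193)). Press a little more to be certain.

```bash
python3 -m handwheel '[[0.05,0,0.1,0,0,0],[0,0,0.04,0,0,0],[0,0,0,0,0,0]]'
python3 - <<'E'
from h import *; from workcell import bot
print(bot.observe()["force"],inpanel(bot).round(4))
E
```

```text
clock: 11.18
position: [0.5298, -0.0707, 0.1647]
tool_rot: [2.723, 0.004, 1.614]
force: [-37.0, -5.6, 66.0]
grip_width: -0.0004
[-36.97262947  -5.62189039  65.95043412] [0.0016 0.0638 0.0099]
```

End stop reached (66 N); back off and go above the carrier with jaws partly open.

```bash
python3 -m handwheel '[[0,0,-0.3,0,0,0],[0,0,-0.7,0,0,0],[0,0,-0.9,0,0,0],[0,0,-0.9,0,0,0],[-0.8,-0.02,-0.4,0,0,0],[-0.9,-0.02,0,0,0,0],[-0.8,-0.02,0,0,0,0],[0,0,0,0,0,0]]' 0.2
python3 - <<'E'
from h import *; from workcell import bot
print(inpanel(bot).round(4)); rows(bot,TR,P(0,.001,.007))
f=bot.grab_frame("wrist"); cv2.imwrite("pics/w9.png",f["pixels"])
for c in [(.006,.038),(-.006,.038),(.006,-.038),(-.006,-.038)]: print(c,proj(f,P(*c,.029)).round(1))
E
```

```text
clock: 12.18
position: [0.4987, -0.1344, 0.2352]
tool_rot: [2.725, 0.001, 1.613]
force: [0.2, 0.5, -0.2]
grip_width: 0.0343
[-0.0008  0.0016  0.0881]
straight tool shift mm [-0.4  1.  81.1] turn deg [-0.2  0.1 -0.1]
rows 4 each [-0.005  0.009  0.811] [-0.0001  0.0001 -0.0001]
(0.006, 0.038) [[332.  159.2]]
(-0.006, 0.038) [[312.1 159.3]]
(0.006, -0.038) [[331.3 273.3]]
(-0.006, -0.038) [[313.2 273.3]]
```

View pics/w9.png

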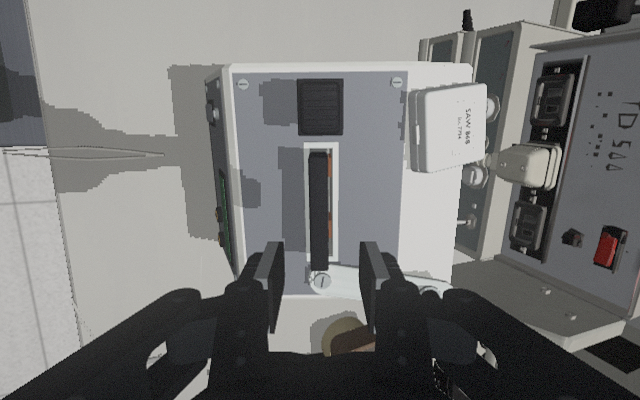

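Carrier raised, its black bar at (310–329, 152–271), ~1.5 mm toward −x of prediction, between the open pads. Descend and grip.

```bash
python3 -m handwheel '[[0.03,0,0.8,0,0,0],[0.03,0,0.8,0,0,0],[0,0,0.8,0,0,0],[0,0,0.75,0,0,0],[0,0,0,0,0,0]]'; python3 -m handwheel '[[0,0,0,0,0,0],[0,0,0,0,0,0],[0,0,0,0,0,0],[0,0,0,0,0,0]]' 1 50
python3 - <<'E'
from h import *; from workcell import bot
print(inpanel(bot).round(4),bot.observe()["force"]); 
f=bot.grab_frame("wrist"); cv2.imwrite("pics/w10.png",f["pixels"])
E
```

```text
clock: 12.85
position: [0.5304, -0.1283, 0.1627]
tool_rot: [2.727, 0.001, 1.619]
force: [-0.6, -0.7, 1.1]
grip_width: 0.0344
clock: 13.35
position: [0.5299, -0.13, 0.1639]
tool_rot: [2.726, 0.002, 1.616]
force: [-4.8, 1.5, -1.6]
grip_width: 0.0105
[-0.0012  0.0046  0.0102] [-4.82227021  1.53039074 -1.5814571 ]
```

View pics/w10.png

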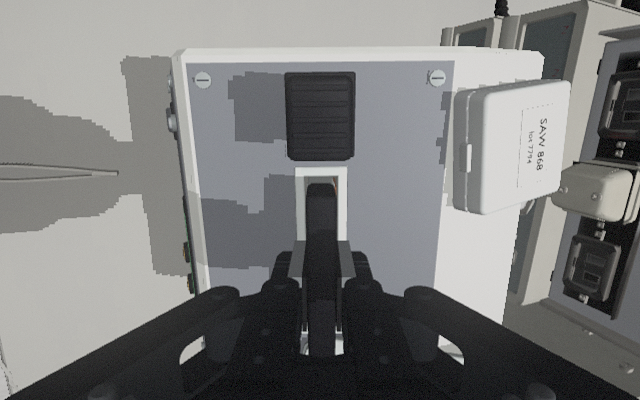

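```bash
python3 -m handwheel '[[0,0,-0.4,0,0,0],[0,0,-0.7,0,0,0],[0,0,-0.8,0,0,0],[0,0,-0.8,0,0,0],[0,0,-0.8,0,0,0],[0,0,-0.8,0,0,0],[0,0,-0.8,0,0,0],[0,0,0,0,0,0]]'
python3 - <<'E'
from h import *; from workcell import bot
print(inpanel(bot).round(4),bot.observe()["force"],bot.observe()["qpos"].round(2)); 
for n in("side","top","wrist"):
    f=bot.grab_frame(n); cv2.imwrite(f"pics/{n}11.png",f["pixels"])
    print(n,[(round(d["score"],2),np.round(d["point"],1)) for d in bot.trace(f,"carrier")])
E
```

```text
clock: 14.4
position: [0.4792, -0.1327, 0.2822]
tool_rot: [2.722, 0.004, 1.615]
force: [-0.3, -0.1, -2.2]
grip_width: 0.0109
[0.0006 0.0042 0.139 ] [-0.25031645 -0.09786833 -2.20043436] [ 0.89  0.12 -0.72  2.15 -0.02  0.49  0.25]
side [(0.91, array([334.9, 125. ]))]
top [(0.74, array([374.5, 205.5]))]
wrist [(0.84, array([320.9, 253. ])), (0.4, array([309.5, 159.8]))]
```

View pics/side11.png

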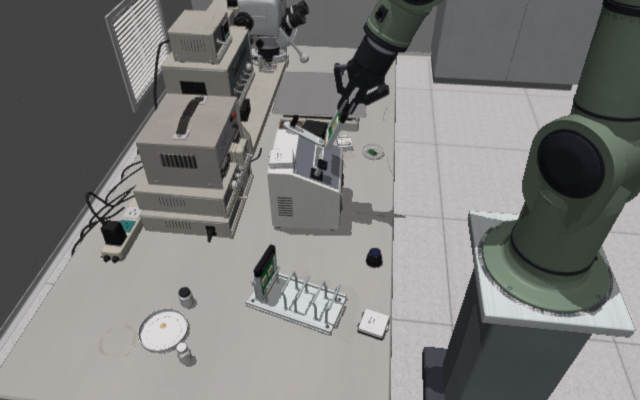

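View pics/wrist11.png

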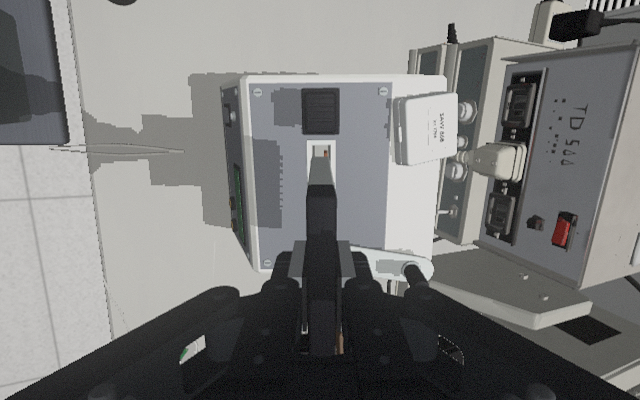

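Carrier is out and held straight, side view (330,125). Raise it, then move to above the rack with tool vertical.

```bash
python3 -m handwheel '[[0,0,-0.8,0,0,0],[0,0,-0.8,0,0,0]]'
cat >> h.py <<'E'
def rackR(yaw): 
    R=Ro.from_euler('z',yaw).as_matrix(); return np.c_[R[:,1],R[:,0],-R[:,2]]
E
python3 - <<'E'
from h import *; from workcell import bot
rows(bot,rackR(-.259),[.479,.195,.27])
R0,p0,_=cur(bot); A=np.eye(4)
E
```

```text
clock: 14.95
position: [0.4626, -0.1322, 0.3169]
tool_rot: [2.726, 0.001, 1.618]
force: [0.1, -0.6, -1.7]
grip_width: 0.011
straight tool shift mm [326.1  10.1  55.5] turn deg [23.6 -3.6 17.3]
rows 14 each [ 0.935 -0.082  0.131] [ 0.0047 -0.0007  0.0034]
```

```bash
python3 -m handwheel '[[0.93,-0.08,0.13,0.0047,-0.0007,0.0034],[0.93,-0.08,0.13,0.0047,-0.0007,0.0034],[0.93,-0.08,0.13,0.0047,-0.0007,0.0034],[0.93,-0.08,0.13,0.0047,-0.0007,0.0034],[0.93,-0.08,0.13,0.0047,-0.0007,0.0034],[0.93,-0.08,0.13,0.0047,-0.0007,0.0034],[0.93,-0.08,0.13,0.0047,-0.0007,0.0034]]'; python3 -m handwheel '[[0.93,-0.08,0.13,0.0047,-0.0007,0.0034],[0.93,-0.08,0.13,0.0047,-0.0007,0.0034],[0.93,-0.08,0.13,0.0047,-0.0007,0.0034],[0.93,-0.08,0.13,0.0047,-0.0007,0.0034],[0.93,-0.08,0.13,0.0047,-0.0007,0.0034],[0.93,-0.08,0.13,0.0047,-0.0007,0.0034],[0.93,-0.08,0.13,0.0047,-0.0007,0.0034],[0,0,0,0,0,0]]';python3 - <<'E'
from h import *; from workcell import bot
rows(bot,rackR(-.259),[.479,.195,.27]); print(bot.observe()["qpos"].round(2))
for n in("side","top","wrist"):
    f=bot.grab_frame(n); cv2.imwrite(f"pics/{n}12.png",f["pixels"])
E
```

```text
clock: 15.82
position: [0.4599, 0.0313, 0.2918]
tool_rot: [2.934, -0.015, 1.465]
force: [-0.9, 0.3, -0.8]
grip_width: 0.0105
clock: 16.82
position: [0.4765, 0.1945, 0.2689]
tool_rot: [-3.14, -0.0, 1.316]
force: [0.2, 0.1, -1.7]
grip_width: 0.0106
straight tool shift mm [ 1.1  2.3 -1.1] turn deg [-0.1 -0.   0.2]
rows 1 each [ 0.044  0.091 -0.044] [-0.0003 -0.0001  0.0006]
[ 0.16  0.41 -0.87  1.81  0.35  1.08 -1.1 ]
```

View pics/wrist12.png

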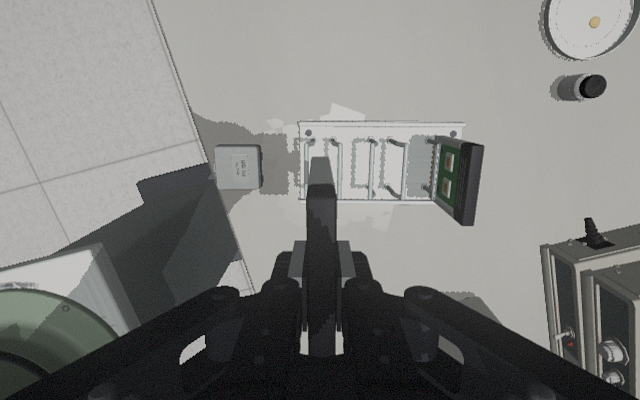

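View pics/side12.png

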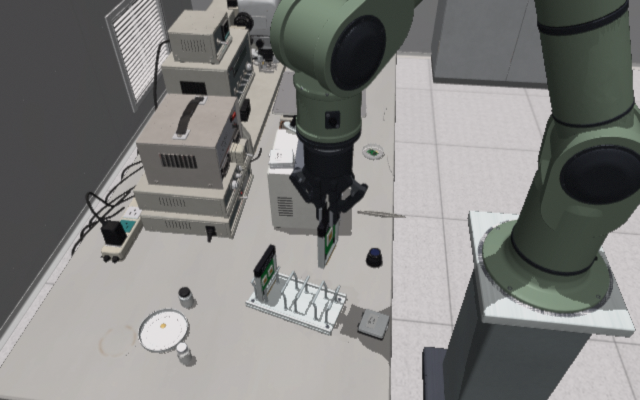

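```bash
python3 zoom.py pics/wrist12.png pics/w12z.png 280 105 490 235; python3 zoom.py pics/wrist12.png pics/w12y.png 270 140 370 290
```

```text
(no output)
```

View pics/w12z.png

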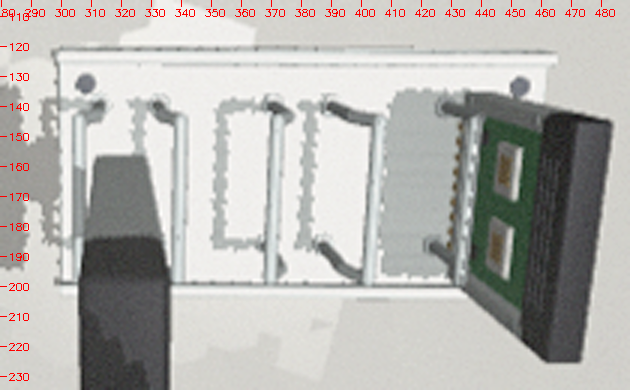

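View pics/w12y.png

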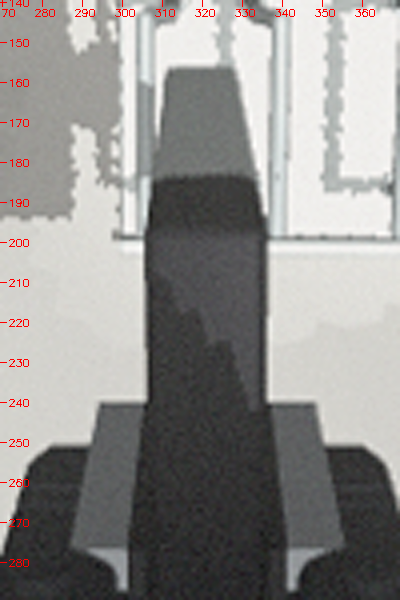

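```bash
cat > fit4.py <<'E'
from h import *
from workcell import bot
W=bot.grab_frame("wrist"); R0,p0,_=cur(bot)
def Rk(p,v): return Ro.from_euler('z',p[2]).as_matrix()@np.array(v)+[p[0],p[1],0]
cols=[306.3,339.7,370.7,403.7,433]; xs=[-.083,-.053,-.015,.015,.053]
def res(p):
    r=[ (proj(W,Rk(p,[x,0,.0645]))[0,0]-c) for x,c in zip(xs,cols)]
    for v,c in (([-.096,.05,.016],(298.7,122.3)),([.096,.05,.016],(465.3,123.3)),([-.096,-.05,.016],(298.7,203.3))):
        r+=list(proj(W,Rk(p,v))[0]-c)
    return np.array(r)
r=least_squares(res,[.5445,.178,-.26],loss='soft_l1'); print("rack",r.x.round(4)); print(res(r.x).round(1))
for k,u in (('front',-.068),('mid',0)): print(k,Rk(r.x,[u,0,.008]).round(4))
# carrier in tool frame: cx,cy,zt, tilt about tool x (a) and tool y(b)
def cp(p,v):
    cx,cy,zt,a,b=p; M=Ro.from_euler('xyz',[a,b,0]).as_matrix()
    return R0@(np.array([cx,cy,zt])+M@np.array(v))+p0
obc=[([.038,-.006,.105],(312,156.8)),([.038,.006,.105],(329.2,156.8)),([.038,-.006,0],(306.3,197)),([.038,.006,0],(336.8,197))]
def resc(p): return np.concatenate([proj(W,cp(p,v))[0]-c for v,c in obc]+[[p[4]*50]])
c=least_squares(resc,[0,0,-.022,0,0]); print("carrier",c.x.round(4)); print(resc(c.x).round(1)); print("foot world",cp(c.x,[0,0,.105]).round(4), "foot in tool",(R0.T@(cp(c.x,[0,0,.105])-p0)).round(4), "tcp",p0.round(4))
E
python3 fit4.py
```

```text
rack [ 0.5429  0.1742 -0.2713]
[ 1.3 -3.5  1.8 -2.6  4.2 -0.6 -1.3 -0.   0.1 -0.3  1.4]
front [0.4774 0.1924 0.008 ]
mid [0.5429 0.1742 0.008 ]
carrier [-0.0047  0.0001 -0.0154  0.0059  0.0048]
[-0.1  0.   0.1  0.  -0.  -0.   0.  -0.   0.2]
foot world [0.475  0.1881 0.18  ] foot in tool [-0.0042 -0.0005  0.0896] tcp [0.4765 0.1922 0.2697]
```

```bash
sed -i 's/xs=\[.*/g=0.0/; s/for x,c in zip(xs,cols)\]/for x,c in zip([-.068-p[3],-.068+p[3],-p[3],p[3],.068-p[3]],cols)]/; s/\[.5445,.178,-.26\]/[.5445,.178,-.26,.016]/' fit4.py
cat >> fit4.py <<'E'
F=Rk(r.x,[-.068,0,.008]); Rt=rackR(r.x[2]); off=np.array([-.0042,-.0005,.0896])
for h in (.070,.008,.002):
    print("h",h); rows(bot,Rt,F+[0,0,h]-Rt@off)
E
python3 fit4.py
```

```text
rack [ 0.5434  0.1737 -0.271   0.0177]
[-0.8 -0.4 -0.4  0.3  2.1 -0.3 -1.1  0.3  0.2  0.1  1.5]
front [0.4779 0.1919 0.008 ]
mid [0.5434 0.1737 0.008 ]
carrier [-0.0048  0.0001 -0.0154  0.0058  0.0048]
[-0.1  0.   0.1  0.  -0.  -0.   0.  -0.   0.2]
foot world [0.4751 0.1879 0.1802] foot in tool [-0.0043 -0.0005  0.0896] tcp [0.4766 0.1921 0.2698]
h 0.07
straight tool shift mm [  4.5   1.8 102.2] turn deg [0.1 0.  0.8]
rows 5 each [0.035 0.014 0.818] [0.     0.     0.0004]
h 0.008
straight tool shift mm [  4.5   1.7 164.2] turn deg [0.1 0.  0.8]
rows 7 each [0.025 0.01  0.938] [0.     0.     0.0003]
h 0.002
straight tool shift mm [  4.5   1.7 170.2] turn deg [0.1 0.  0.8]
rows 7 each [0.025 0.01  0.973] [0.     0.     0.0003]
```

```bash
python3 -m handwheel '[[0.04,0.02,0.85,0,0,0.0005],[0.04,0.02,0.85,0,0,0.0005],[0.04,0.02,0.85,0,0,0.0005],[0.04,0.02,0.85,0,0,0.0005],[0.02,0,0.7,0,0,0.0003],[0,0,0,0,0,0]]'
python3 - <<'E'
from h import *; from workcell import bot
for n in("side","top","wrist"):
    f=bot.grab_frame(n); cv2.imwrite(f"pics/{n}13.png",f["pixels"])
E
python3 zoom.py pics/side13.png pics/side13z.png 240 200 370 340;python3 zoom.py pics/wrist13.png pics/w13z.png 250 60 420 300; python3 zoom.py pics/top13.png pics/top13z.png 190 140 300 260
```

```text
clock: 17.82
position: [0.4794, 0.1961, 0.1666]
tool_rot: [-3.141, 0.001, 1.299]
force: [0.4, -0.6, -0.7]
grip_width: 0.0108
```

View pics/side13z.png

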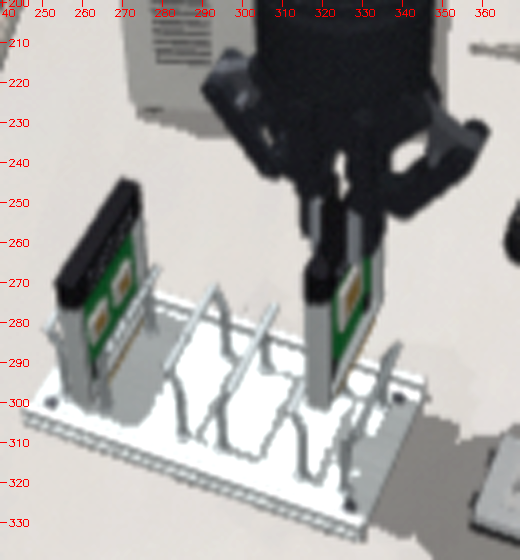

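View pics/w13z.png

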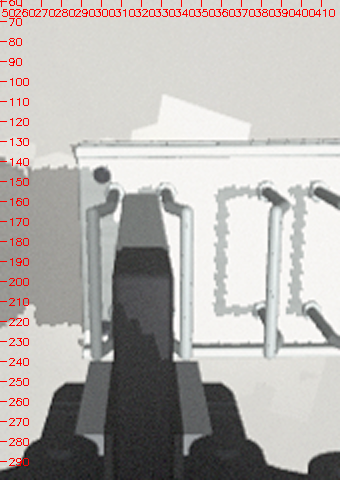

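View pics/top13z.png

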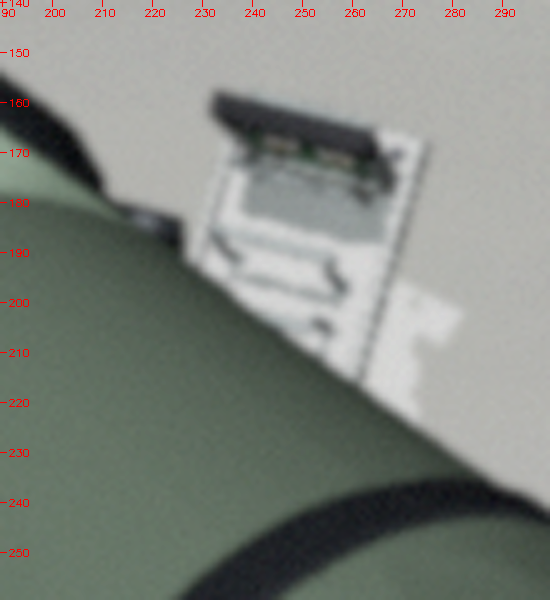

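Run:
```python
from h import *; from workcell import bot
R0,p0,_=cur(bot); S=bot.grab_frame("side"); W=bot.grab_frame("wrist")
for off in ([-.0043,-.0005,.0896],[-.002,-.0005,.0866]):
  for dy in(-.006,.006):
    v=np.array(off)+[.038,dy,0]; t=v-[0,0,.105]
    print(off,dy,"side foot",proj(S,R0@v+p0).round(1),"top",proj(S,R0@t+p0).round(1),"wrist foot",proj(W,R0@v+p0).round(1))
Rr=Ro.from_euler('z',-.271).as_matrix(); o=np.array([.5434,.1737,0])
for nm,v in dict(c00=[-.096,-.05,.016],c01=[-.096,.05,.016],c11=[.096,.05,.016]).items(): print(nm,proj(S,Rr@np.array(v)+o).round(1))
F=Rr@[-.068,0,.008]+o
for y in(-.038,.038): print("target foot end wrist",proj(W,F+[0,0,.07]+Rr@[0,y,0]).round(1))
```

```text
[-0.0043, -0.0005, 0.0896] -0.006 side foot [[321.4 304.3]] top [[321.4 269.7]] wrist foot [[311.7 156.6]]
[-0.0043, -0.0005, 0.0896] 0.006 side foot [[315.7 302.4]] top [[315.3 267.7]] wrist foot [[329.1 156.6]]
[-0.002, -0.0005, 0.0866] -0.006 side foot [[321.  304.3]] top [[321.  269.5]] wrist foot [[311.6 153.9]]
[-0.002, -0.0005, 0.0866] 0.006 side foot [[315.2 302.4]] top [[314.8 267.5]] wrist foot [[329.2 153.9]]
c00 [[347.1 292.9]]
c01 [[329.8 330.7]]
c11 [[245.1 300.3]]
target foot end wrist [[319.9 258.2]]
target foot end wrist [[319.7 157.8]]
```

```bash
python3 zoom.py pics/side13.png pics/side13y.png 300 250 350 320; python3 zoom.py pics/wrist13.png pics/w13y.png 290 140 350 250
```

```text
(no output)
```

View pics/side13y.png

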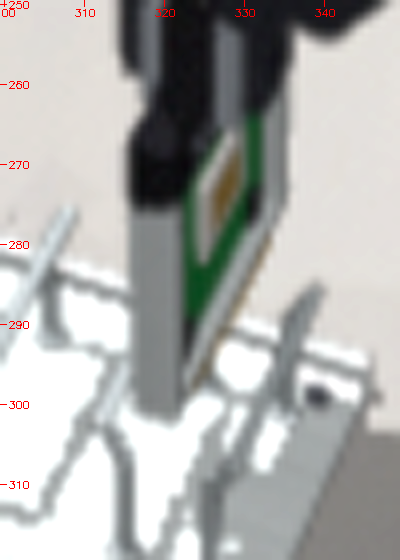

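View pics/w13y.png

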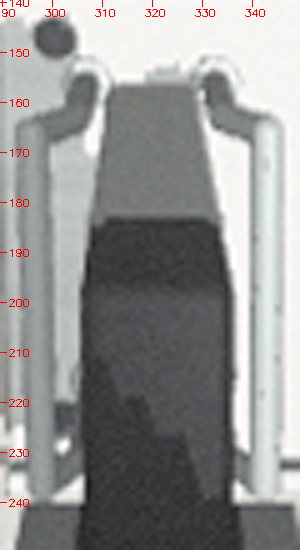

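Foot columns 310–329 sit centred between the hoop tops (298/343), and rows agree with the place. Lower in, checking on the way.

```bash
python3 -m handwheel '[[0,0,0.6,0,0,0],[0,0,0.6,0,0,0],[0,0,0.5,0,0,0],[0,0,0.4,0,0,0],[0,0,0.2,0,0,0],[0,0,0,0,0,0]]'
python3 - <<'E'
from h import *; from workcell import bot
for n in("side","wrist"):
    f=bot.grab_frame(n); cv2.imwrite(f"pics/{n}14.png",f["pixels"])
E
python3 zoom.py pics/side14.png pics/side14z.png 240 220 370 340;python3 zoom.py pics/wrist14.png pics/w14z.png 270 120 400 260
```

```text
clock: 18.82
position: [0.4797, 0.1966, 0.1096]
tool_rot: [3.141, 0.0, 1.299]
force: [0.0, -0.7, -0.7]
grip_width: 0.0106
```

View pics/side14z.png

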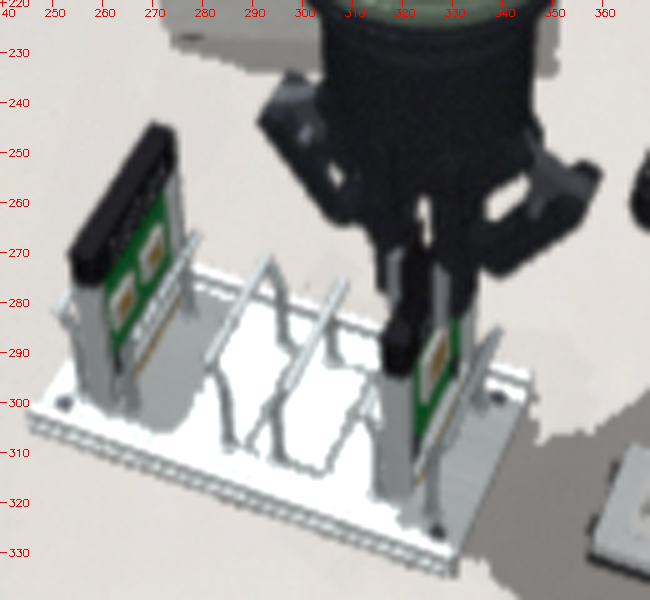

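View pics/w14z.png

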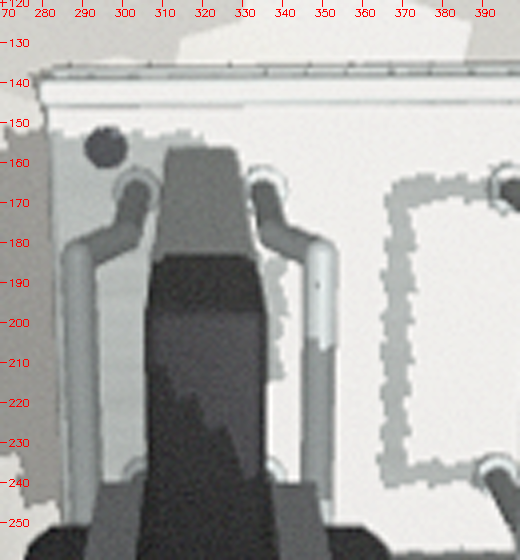

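Carrier is between the hoop legs (304/334, foot 310–328), ~7 mm from the left lip. Lower slowly until contact.

```bash
python3 -m handwheel '[[0,0,0.2,0,0,0],[0,0,0.15,0,0,0],[0,0,0.08,0,0,0],[0,0,0,0,0,0]]'; python3 -m handwheel '[[0,0,0.06,0,0,0],[0,0,0.05,0,0,0],[0,0,0,0,0,0]]'
```

```text
clock: 19.42
position: [0.4797, 0.1965, 0.0989]
tool_rot: [3.141, 0.0, 1.299]
force: [0.6, -1.8, -1.6]
grip_width: 0.0107
clock: 19.8
position: [0.4798, 0.1965, 0.0962]
tool_rot: [3.141, 0.0, 1.299]
force: [-0.1, 0.2, -1.0]
grip_width: 0.0109
```

```bash
python3 -m handwheel '[[0,0,0.04,0,0,0],[0,0,0.04,0,0,0],[0,0,0,0,0,0]]'; python3 -m handwheel '[[0,0,0.04,0,0,0],[0,0,0,0,0,0]]'
```

```text
clock: 20.18
position: [0.48, 0.1969, 0.0946]
tool_rot: [3.141, -0.0, 1.299]
force: [0.2, 0.2, 5.3]
grip_width: 0.0106
clock: 20.42
position: [0.4804, 0.197, 0.0945]
tool_rot: [3.139, -0.001, 1.299]
force: [-2.9, -2.4, 25.3]
grip_width: 0.0109
```

Contact at TCP z=0.0946 (exactly as the geometry predicts). Ease off, release, rise.

```bash
python3 -m handwheel '[[0,0,-0.04,0,0,0],[0,0,0,0,0,0]]'; python3 -m handwheel '[[0,0,0,0,0,0],[0,0,0,0,0,0],[0,0,0,0,0,0],[0,0,-0.3,0,0,0],[0,0,-0.8,0,0,0],[0,0,-1,0,0,0],[0,0,-1,0,0,0],[0,0,-1,0,0,0]]' 0.3
python3 - <<'E'
from h import *; from workcell import bot
print(bot.observe()["grip_width"])
for n in("side","wrist"):
    f=bot.grab_frame(n); cv2.imwrite(f"pics/{n}15.png",f["pixels"])
E
python3 zoom.py pics/side15.png pics/side15z.png 240 220 370 340;python3 zoom.py pics/wrist15.png pics/w15z.png 250 70 500 280
```

```text
clock: 20.68
position: [0.48, 0.1968, 0.0946]
tool_rot: [3.141, -0.0, 1.299]
force: [-0.3, 0.3, 7.7]
grip_width: 0.0106
clock: 21.68
position: [0.4797, 0.1967, 0.199]
tool_rot: [3.14, -0.0, 1.299]
force: [0.1, -0.1, 0.1]
grip_width: 0.0301
0.030134293421162067
```

View pics/side15z.png

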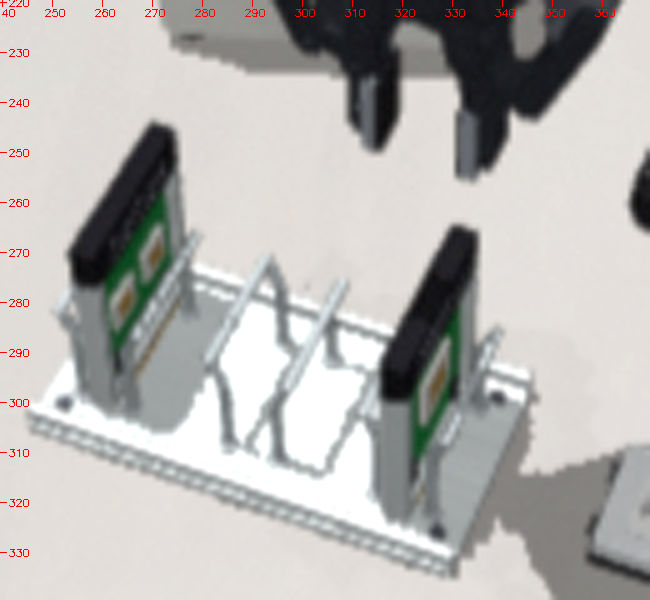

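View pics/w15z.png

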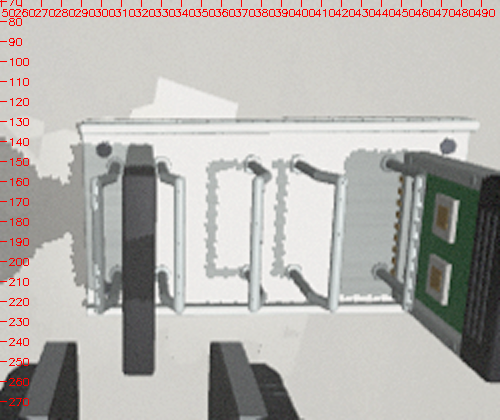

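Carrier stands upright in the front place, free of the gripper. Now back to the cover post.

```bash
python3 -m handwheel '[[0,0,-1,0,0,0],[0,0,-1,0,0,0],[0,0,-1,0,0,0],[0,0,-1,0,0,0]]'
python3 - <<'E'
from h import *; from workcell import bot
print(P(.0790,-.062,.10)); rows(bot,TR,P(.0790,-.062,.10))
E
```

```text
clock: 22.28
position: [0.4794, 0.1966, 0.2982]
tool_rot: [3.141, 0.0, 1.299]
force: [0.0, -0.4, 0.0]
grip_width: 0.0299
[ 0.56958386 -0.19480324  0.27848674]
straight tool shift mm [-352.9  191.8   19.9] turn deg [-23.8   3.8 -17.9]
rows 16 each [-0.952  0.323  0.109] [-0.0041  0.0007 -0.0031]
```

```bash
python3 -m handwheel '[[-0.95,0.32,0.05,-0.0041,0.0007,-0.0031],[-0.95,0.32,0.05,-0.0041,0.0007,-0.0031],[-0.95,0.32,0.05,-0.0041,0.0007,-0.0031],[-0.95,0.32,0.05,-0.0041,0.0007,-0.0031],[-0.95,0.32,0.11,-0.0041,0.0007,-0.0031],[-0.95,0.32,0.11,-0.0041,0.0007,-0.0031],[-0.95,0.32,0.11,-0.0041,0.0007,-0.0031],[-0.95,0.32,0.11,-0.0041,0.0007,-0.0031]]'; python3 -m handwheel '[[-0.95,0.32,0.1,-0.0041,0.0007,-0.0031],[-0.95,0.32,0.1,-0.0041,0.0007,-0.0031],[-0.95,0.32,0.1,-0.0041,0.0007,-0.0031],[-0.95,0.32,0.1,-0.0041,0.0007,-0.0031],[-0.95,0.32,0.1,-0.0041,0.0007,-0.0031],[-0.95,0.32,0.1,-0.0041,0.0007,-0.0031],[-0.95,0.32,0.1,-0.0041,0.0007,-0.0031],[-0.95,0.32,0.1,-0.0041,0.0007,-0.0031]]'
python3 - <<'E'
from h import *; from workcell import bot
print(inpanel(bot).round(4)); rows(bot,TR,P(.079,-.062,.065))
f=bot.grab_frame("wrist"); cv2.imwrite("pics/w16.png",f["pixels"])
print(proj(f,P(.0784,-.0625,.04)))
E
```

```text
clock: 23.28
position: [0.5054, -0.003, 0.2852]
tool_rot: [2.932, -0.018, 1.458]
force: [0.9, 0.3, 0.5]
grip_width: 0.0297
clock: 24.28
position: [0.564, -0.1955, 0.2822]
tool_rot: [2.724, -0.003, 1.617]
force: [-0.3, 0.3, 0.7]
grip_width: 0.0302
[ 0.0754 -0.0625  0.1057]
straight tool shift mm [ 0.3  3.6 40.7] turn deg [-0.1 -0.2 -0. ]
rows 2 each [0.008 0.072 0.813] [-0.0001 -0.0003 -0.0001]
[[325.3128441 214.0122206]]
```

View pics/w16.png

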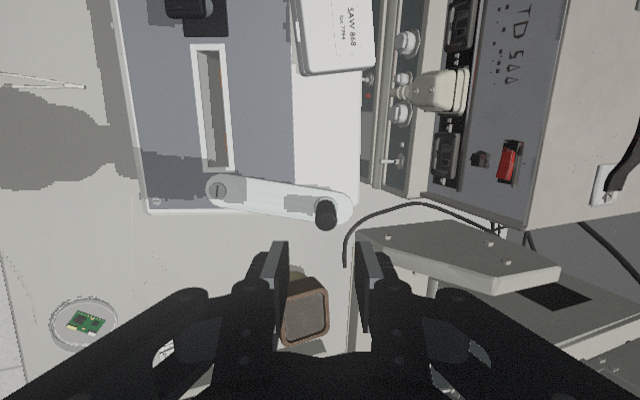

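Post top at (326,214) matches the prediction; slot is empty. Descend and grip.

```bash
python3 -m handwheel '[[0,0.06,0.8,0,0,0],[0,0.06,0.8,0,0,0],[0,0,0.8,0,0,0],[0,0,0.7,0,0,0],[0,0,0.42,0,0,0],[0,0,0,0,0,0]]'; python3 -m handwheel '[[0,0,0,0,0,0],[0,0,0,0,0,0],[0,0,0,0,0,0],[0,0,0,0,0,0]]' 1 30
python3 - <<'E'
from h import *; from workcell import bot
p=inpanel(bot);d=p[:2]-[0,-.056];print(p.round(4),np.arctan2(*d),np.hypot(*d),bot.observe()["force"])
f=bot.grab_frame("wrist"); cv2.imwrite("pics/w17.png",f["pixels"])
A=np.linspace(np.arctan2(*d),0.0,13);X=.08*np.c_[np.sin(A),np.cos(A)]
for q in np.diff(X,axis=0): print((q[1]/.025).round(2),(q[0]/.025).round(2))
E
```

```text
clock: 25.08
position: [0.6023, -0.1925, 0.2021]
tool_rot: [2.726, -0.004, 1.617]
force: [-0.2, 0.6, 0.5]
grip_width: 0.0298
clock: 25.58
position: [0.6024, -0.1929, 0.2029]
tool_rot: [2.724, -0.004, 1.616]
force: [-3.0, 0.9, 6.4]
grip_width: 0.0125
[ 0.0783 -0.0616  0.0176] 1.6426790394402817 0.07850127405496751 [-3.01377182  0.85621349  6.42888225]
0.44 0.0
0.43 -0.06
0.42 -0.12
0.4 -0.17
0.37 -0.23
0.34 -0.28
0.3 -0.32
0.25 -0.36
0.2 -0.39
0.15 -0.41
0.09 -0.43
0.03 -0.44
```

View pics/w17.png

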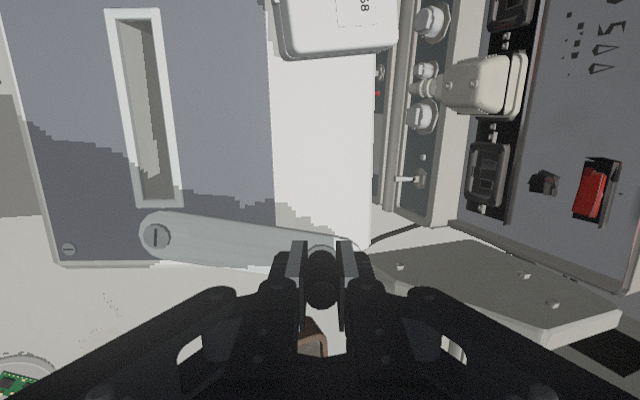

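```bash
python3 -m handwheel '[[0.22,0,-0.06,0,0,0],[0.43,-0.03,0,0,0,0],[0.43,-0.08,0,0,0,0],[0.42,-0.14,0,0,0,0],[0.39,-0.2,0,0,0,0],[0.36,-0.25,0,0,0,0],[0.32,-0.3,0,0,0,0]]'
python3 - <<'E'
from h import *; from workcell import bot
p=inpanel(bot);d=p[:2]-[0,-.056];a=np.arctan2(*d);print(p.round(4),a,np.hypot(*d))
A=np.linspace(a,0.0,8);X=.08*np.c_[np.sin(A),np.cos(A)]
for q in np.diff(X,axis=0): print((q[1]/.025).round(2),(q[0]/.025).round(2))
E
```

```text
clock: 26.5
position: [0.5818, -0.1242, 0.1972]
tool_rot: [2.712, -0.008, 1.624]
force: [43.0, 26.5, -13.6]
grip_width: 0.0121
[0.0601 0.008  0.0194] 0.7536853978497852 0.08776552329424286
0.22 -0.26
0.19 -0.29
0.16 -0.3
0.13 -0.32
0.09 -0.33
0.06 -0.34
0.02 -0.34
```

```bash
python3 - <<'E'
from h import *; from workcell import bot
for n in("side","top","wrist"):
    f=bot.grab_frame(n); cv2.imwrite(f"pics/{n}18.png",f["pixels"])
s=bot.observe();print(s["force"],s["moment"],s["qpos"].round(3),s["clock"])
E
python3 zoom.py pics/side18.png pics/side18z.png 255 90 375 190; python3 zoom.py pics/top18.png pics/top18z.png 315 130 425 230
```

```text
[ 38.19930547  26.11708781 -13.36484585] [ 5.18151126 -5.55150256  2.61317834] [ 0.686  0.427 -0.663  2.047  0.518  0.362 -0.275] 26.65
```

View pics/wrist18.png

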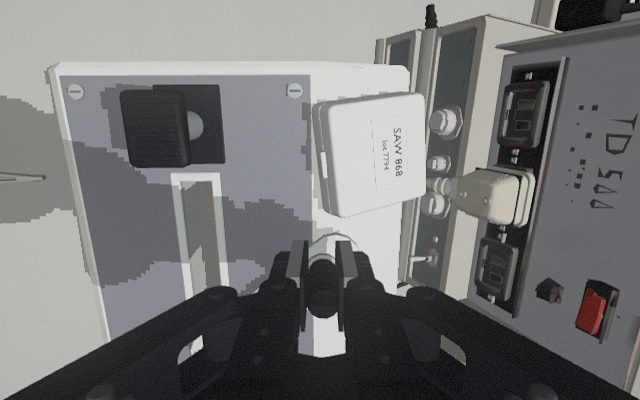

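View pics/top18z.png

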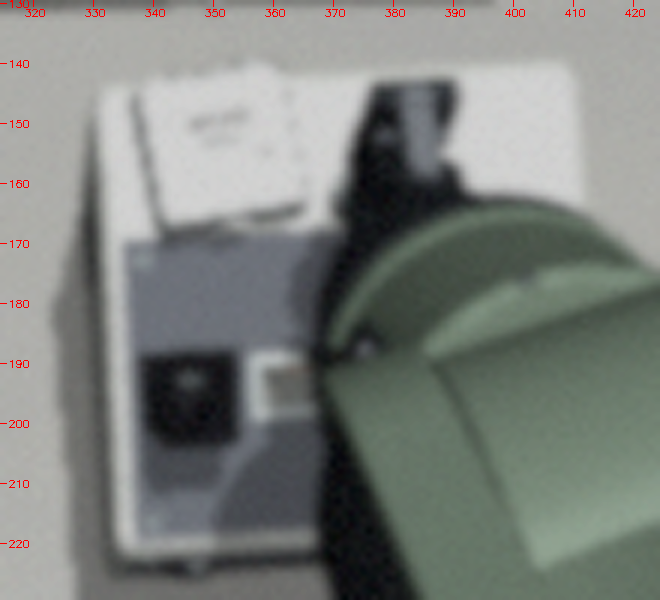

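View pics/side18z.png

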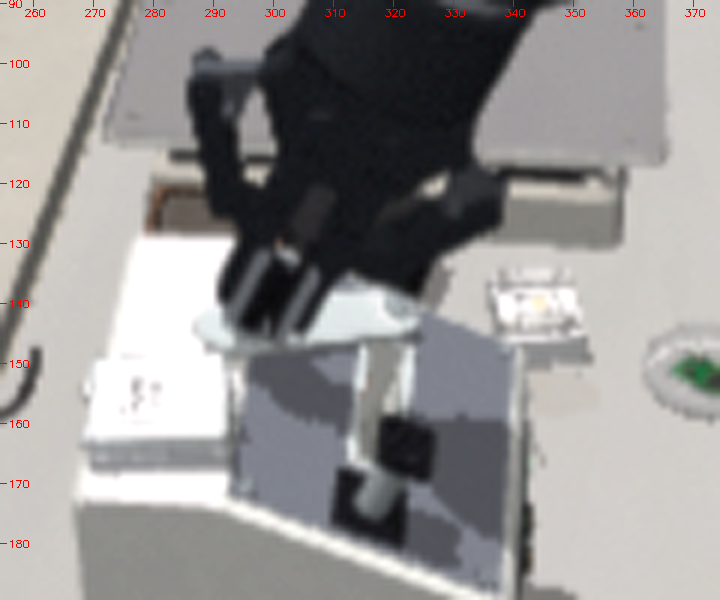

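Run:
```python
import cv2,numpy as np
a=cv2.imread("pics/w17.png")[230:370,250:400];b=cv2.imread("pics/wrist18.png")[230:370,250:400]
o=np.hstack([a,b]);o=cv2.convertScaleAbs(cv2.resize(o,None,fx=2.6,fy=2.6,interpolation=cv2.INTER_CUBIC),alpha=2.2,beta=20);cv2.imwrite("pics/cmp.png",o)
```

```text
(no output)
```

View pics/cmp.png

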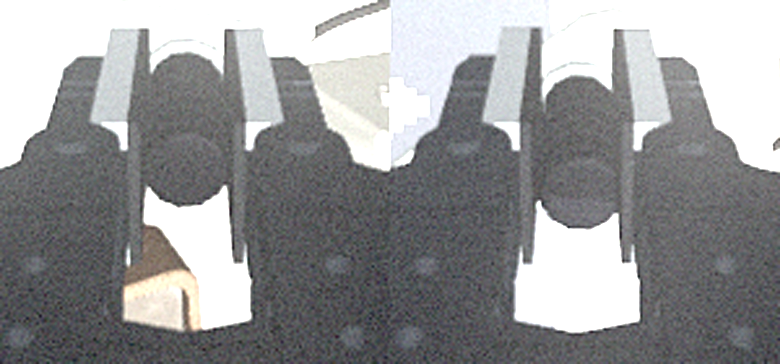

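Run:
```python
from h import *; from workcell import bot
S=bot.grab_frame("side");W=bot.grab_frame("wrist")
print("hinge",proj(S,P(0,-.056,.007)).round(0))
for a in(0.4,.6,.75,.85,.95,1.1): print(a,"tip side",proj(S,P(.101*np.sin(a),-.056+.101*np.cos(a),.007)).round(0),"post",proj(S,P(.08*np.sin(a),-.056+.08*np.cos(a),.04)).round(0),"wrist post",proj(W,P(.08*np.sin(a),-.056+.08*np.cos(a),.04)).round(0),"tip",proj(W,P(.101*np.sin(a),-.056+.101*np.cos(a),.007)).round(0))
```

```text
hinge [[321. 140.]]
0.4 tip side [[302. 158.]] post [[312. 144.]] wrist post [[249. 258.]] tip [[278. 191.]]
0.6 tip side [[295. 152.]] post [[306. 139.]] wrist post [[285. 276.]] tip [[315. 211.]]
0.75 tip side [[291. 148.]] post [[303. 136.]] wrist post [[308. 292.]] tip [[339. 229.]]
0.85 tip side [[289. 145.]] post [[301. 134.]] wrist post [[322. 305.]] tip [[353. 243.]]
0.95 tip side [[287. 142.]] post [[299. 131.]] wrist post [[333. 318.]] tip [[365. 258.]]
1.1 tip side [[284. 138.]] post [[297. 128.]] wrist post [[348. 339.]] tip [[379. 281.]]
```

The post slipped back along the pads when I moved along tool x, so the pinned grip now pushes radially inward on the cover (jam, ~48 N). I'll loosen the jaws into a loose cage (~21 mm) and push the post with the pad face instead.

```bash
python3 -m handwheel '[[0,0,0,0,0,0],[0,0,0,0,0,0]]' 0.5
python3 - <<'E'
from h import *; from workcell import bot
p=inpanel(bot);print(p.round(4),bot.observe()["force"])
f=bot.grab_frame("wrist"); cv2.imwrite("pics/w19.png",f["pixels"][200:400,200:440])
S=bot.grab_frame("side");cv2.imwrite("pics/side19.png",S["pixels"])
E
python3 zoom.py pics/side19.png pics/side19z.png 255 90 375 190
```

```text
clock: 27.0
position: [0.5773, -0.1285, 0.1949]
tool_rot: [2.722, -0.005, 1.618]
force: [5.1, 4.8, 1.6]
grip_width: 0.0215
[0.0548 0.0039 0.0193] [5.07292837 4.80472808 1.63449698]
```

View pics/w19.png

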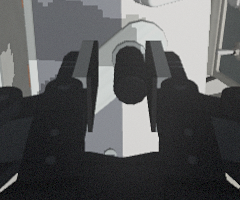

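View pics/side19z.png

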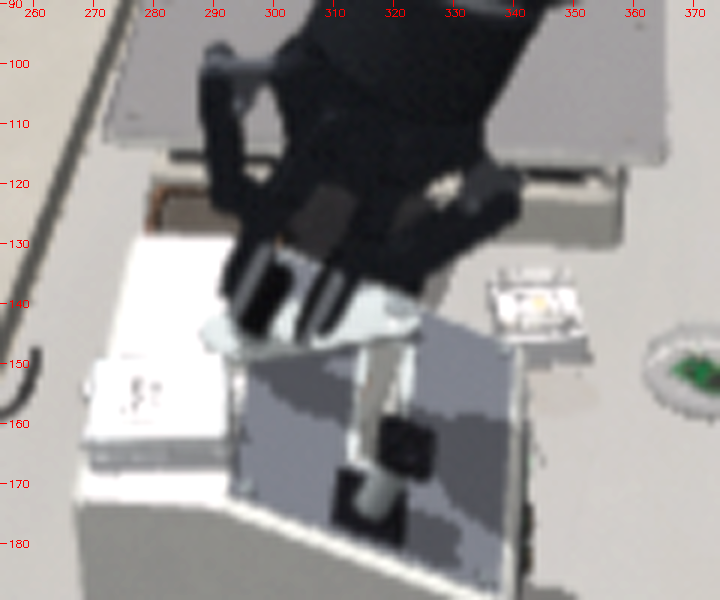

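```bash
python3 -m handwheel '[[0.18,-0.24,0,0,0,0],[0.15,-0.26,0,0,0,0],[0.14,-0.28,0,0,0,0],[0.12,-0.29,0,0,0,0],[0.08,-0.31,0,0,0,0],[0.06,-0.32,0,0,0,0]]'
python3 - <<'E'
from h import *; from workcell import bot
print(inpanel(bot).round(4),bot.observe()["force"])
f=bot.grab_frame("wrist"); cv2.imwrite("pics/w20.png",f["pixels"])
E
```

```text
clock: 27.85
position: [0.5357, -0.1131, 0.1765]
tool_rot: [2.725, -0.004, 1.616]
force: [1.6, 0.2, 0.7]
grip_width: 0.0217
[0.01   0.0211 0.0191] [1.63211619 0.2443653  0.66852838]
```

View pics/w20.png

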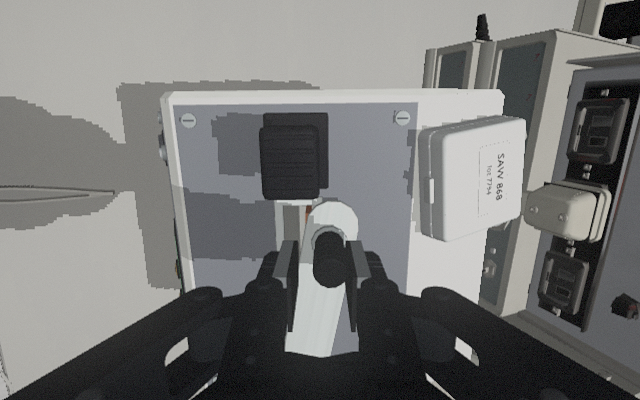

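```bash
python3 -m handwheel '[[0.05,-0.25,0,0,0,0],[0.04,-0.15,0,0,0,0],[0,0,0,0,0,0]]';  python3 -m handwheel '[[0,-0.06,0,0,0,0],[0,-0.06,0,0,0,0],[0,0,0,0,0,0]]'
python3 - <<'E'
from h import *; from workcell import bot
print(inpanel(bot).round(4),bot.observe()["force"])
E
```

```text
clock: 28.28
position: [0.5268, -0.1112, 0.1727]
tool_rot: [2.725, -0.004, 1.616]
force: [-0.2, 0.3, -0.5]
grip_width: 0.0215
clock: 28.65
position: [0.5242, -0.1114, 0.1715]
tool_rot: [2.725, -0.004, 1.616]
force: [-0.2, -1.1, 0.4]
grip_width: 0.0216
[-0.0024  0.0234  0.0192] [-0.19651472 -1.07382555  0.43023085]
```

```bash
python3 -m handwheel '[[0,-0.06,0,0,0,0],[0,-0.04,0,0,0,0],[0,0,0,0,0,0]]'
python3 - <<'E'
from h import *; from workcell import bot
print(inpanel(bot).round(4),bot.observe()["force"])
f=bot.grab_frame("wrist"); cv2.imwrite("pics/w21.png",f["pixels"])
E
```

```text
clock: 29.02
position: [0.5219, -0.1115, 0.1705]
tool_rot: [2.725, -0.004, 1.616]
force: [-0.3, 0.8, -0.3]
grip_width: 0.0213
[-0.005   0.0234  0.0192] [-0.27580017  0.80287358 -0.30768105]
```

View pics/w21.png

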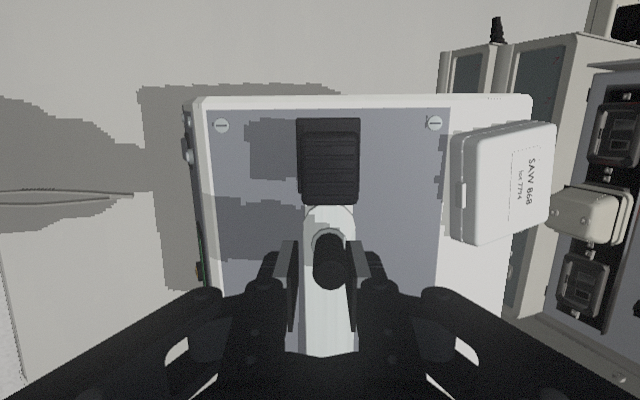

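```bash
python3 -m handwheel '[[0,-0.08,0,0,0,0],[0,0,0,0,0,0]]'; python3 -m handwheel '[[0,-0.06,0,0,0,0],[0,0,0,0,0,0]]'
python3 - <<'E'
from h import *; from workcell import bot
print(inpanel(bot).round(4))
E
```

```text
clock: 29.32
position: [0.5214, -0.1115, 0.1705]
tool_rot: [2.722, -0.004, 1.616]
force: [8.6, -1.0, -1.0]
grip_width: 0.0214
clock: 29.58
position: [0.5211, -0.1115, 0.1705]
tool_rot: [2.72, -0.004, 1.616]
force: [16.1, -2.0, -2.4]
grip_width: 0.0213
[-0.0057  0.0234  0.0195]
```

Stop reached (16 N): cover shut. Centre, open, retreat upward.

```bash
python3 -m handwheel '[[0,0.24,0,0,0,0],[0,0,0,0,0,0],[0,0,-0.4,0,0,0],[0,0,-0.8,0,0,0],[0,0,-1,0,0,0],[0,0,-1,0,0,0],[0,0,-1,0,0,0],[0,0,-1,0,0,0]]' 0.3; python3 -m handwheel '[[-0.5,-0.5,-1,0,0,0],[-0.5,-0.5,-1,0,0,0],[0,0,0,0,0,0],[0,0,0,0,0,0]]'
python3 - <<'E'
from h import *; from workcell import bot
print(inpanel(bot).round(4),bot.observe()["force"])
for n in("side","top","wrist"):
    f=bot.grab_frame(n); cv2.imwrite(f"pics/{n}22.png",f["pixels"])
    if n=="wrist":
        for k,a in (("a0",0),("a.1",.1)): print(k,proj(f,P(.08*np.sin(a),-.056+.08*np.cos(a),.04)).round(1))
        print("hinge",proj(f,P(0,-.056,.008)),"cap",proj(f,P(0,.066,.038)))
E
python3 zoom.py pics/side22.png pics/side22z.png 230 110 390 340; python3 zoom.py pics/wrist22.png pics/w22z.png 200 20 450 230
```

```text
clock: 30.58
position: [0.4711, -0.1141, 0.2907]
tool_rot: [2.726, -0.004, 1.616]
force: [0.1, -0.3, 1.7]
grip_width: 0.0298
clock: 31.08
position: [0.4297, -0.1413, 0.3256]
tool_rot: [2.726, -0.004, 1.615]
force: [-0.5, -0.0, -0.1]
grip_width: 0.0298
[-0.0273 -0.0022  0.1988] [-0.51055264 -0.04309666 -0.07211969]
a0 [[351.3 155.6]]
a.1 [[360.2 156. ]]
hinge [[347.12194522 227.533551  ]] cap [[352.19937461 106.97548098]]
```

View pics/side22z.png

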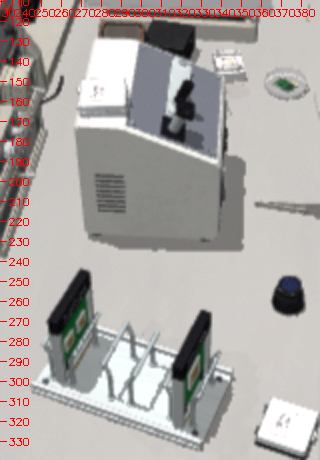

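View pics/w22z.png

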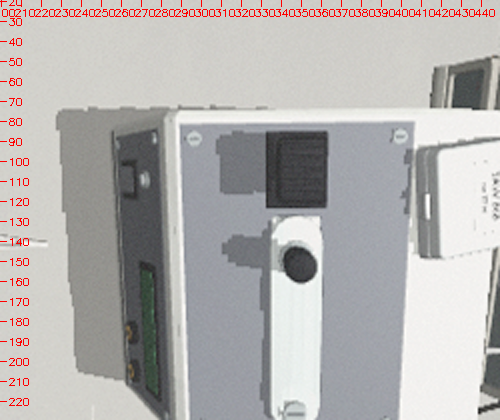

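View pics/top22.png

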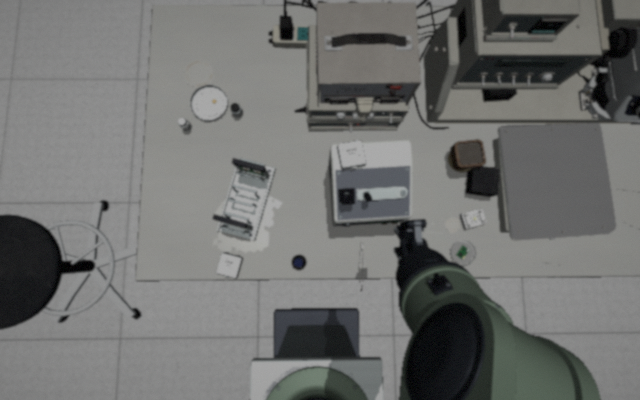

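Cover shut over the slot (post at (350,152), aligned with the hinge at (347,226)), the ejector cap is back up, the carrier stands upright in the front place, and the bystanders are unmoved. Handing in.

```bash
python3 -c "
from workcell import bot
print(bot.job_done()); print(bot.observe()['clock'])"
```

```text
the job is handed in; nothing more can be done
None
the job is handed in; nothing more can be done
```

The job is done and handed in at about 31 s of the 72 s. No verdict is reported, so the results below are my own checks.

**What I did:**
- I swung the cover open to about 1.65 rad.
- I pressed the ejector to its end stop.
- I gripped the risen carrier, drew it out and set it in the front place of the rack. The foot touched the plate at the height the geometry predicted, with a force of at most about 25 N. I released it standing.
- I then swung the cover back to its shut stop.

**Last checks, from the pictures:**
- **Carrier:** upright between the hoops of the front place, in line between the legs. It was about 7 mm from the left lip just before touchdown. I did not measure the foot position again after release.
- **Cover and ejector:** the post lines up with shut (about 0 rad, stop felt at 16 N), and the cap is back up.
- **Surroundings:** the other carrier, loupe, tweezers and chip box look unmoved by eye. The robot is clear of everything.

**What did not go cleanly:**
- **Overpress:** the last push on the ejector met its stop with about 76 N at the wrist.
- **Jam while closing:** on the first closing swing the post slipped in the pads and the tool pressed sideways with about 50 N. I loosened the jaws and pushed the cover shut with the pad face. Both forces stayed below the 120 N wrist limit.
- **Side camera:** it put the carrier about 4–5 mm higher than my first wrist-camera estimate before placing. The contact height agreed with the side camera.

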